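# Turn a model hull in its screw-clamped stand

### The arm

A 6-joint arm with a two-finger parallel gripper is mounted at the origin on the work surface. World frame = base frame: x ahead of the robot, y to its left, z up, the work surface at z = 0. Lengths are in mm, angles in rad, forces in N, time in s.
With the tool pointing down it reaches from about 275 to 750 mm from the base axis. Payload 10.2 kg.
Tool frame: the origin (TCP) lies at the very end of the fingers, on their centre line; the grasp point (between the pads) lies 19 mm behind it; z points along the fingers, y is the direction in which the jaws open and shut (so a half turn about z gives the same grasp; the last joint's range is limited). The gripper opens to 85 mm and grips with 20 to 120 N. Pads are 22 mm wide; open, the fingers measure 114 mm over their backs; the gripper's body (76 mm by 85 mm) begins 54 mm behind the grasp point. The pads swing forward as they close: fully open they stand 13 mm farther back than shut.
Start: joints at [-1.481, 0.313, 1.498, -0, 1.331, -0.223], TCP at [161.542, -499.535, 231.294] pointing down, gripper open.
Joint ranges: [-2.94, 2.94], [-0.97, 2.17], [0.19, 2.56], [-1.23, 4.37], [0.02, 3.11], [-2.88, 2.88]. Speed limits (rad/s): [2.39, 2.39, 3.01, 3.14, 3.14, 3.14].

### API

Orientations are given as a unit quaternion [w, x, y, z].
In Python, from rig import ctrl, eyes, order gives the robot as it stands.
- The arm moves only by the tool move_arm, never from a script. Its argument "deltas" is a list of rows, each a list of 6 numbers: the shift along the tool's x, y, z in cm, then the turn, a rotation vector about the tool's x, y, z in degrees. A call has exactly 10 rows; each row shifts and turns the commanded pose from where the row before left it, along the tool's axes as they then stand; what a row does not reach is not made up. A row lasts 1/10 s, in which the tool goes at most 50 mm and 8.59 degrees, less where a joint would pass 70% of its speed; a pose out of reach is approached as far as the arm can. A call is refused whole if a number of a shift passes 5 or a number of a turn 8.59, either way. A call with a gripper value outside its range is refused whole. "grip" is the finger opening in cm, from 0 to 8.54, set as the call begins (left out, the last holds). The fingers move at their own pace and stop on an object; "newtons" is the grip in N (left out, the last holds). Time passes only in rows, so rows that do not move let the fingers close, or fill a call up. It gives the time, the measured TCP pose, the force and the opening at its end, in the units of the state.
- ctrl.sense(): the state, without advancing time (a new reading comes with each control period).
- eyes.capture(name): name is "scene" or "top"; returns the picture (420x560x3 uint8, blue, green, red); there is no depth.
- eyes.camera_params(name): a dict with "K" (3x3 intrinsics, pixels), "k1" (the pictures are not rectified: a ray, as slopes to the right and down, at radius r is drawn at 1 + k1 r^2 times it, then the intrinsics apply), "camera_from_world" (4x4, takes a point from world to camera coordinates). Camera axes: x right, y down, z forward; pixel columns grow to the right and rows downward; lengths in mm; the calibration is good to about 2 mm. A picture is of the moment at which its call begins. camera_params takes no time and is no camera call.
- order.finish_job(): hands the job in, once; it reports no verdict.
The state is a dict: "time_s": time; "joints": joint angles; "dq": joint speeds; "tau": joint torques, N m; "eef_pos": TCP position; "ee_rot": TCP orientation; "force": force on the tool from outside, world axes, zero at the start; "wrist_torque": the same for the moment, N m; "grip_width": opening from 0.0 (shut) to 1.0 (fully open).
Only numpy, scipy, OpenCV 4.12 (cv2) and the standard library are available. Lean on these libraries where they do the work, as an engineer would, in place of code of your own. Each camera call takes 0.05 s, during which the arm holds its last target.

### The job

The model ship's hull stands on a swivelling disc that a screw clamp holds fast. Back the clamp's red-knobbed lever off just enough to free the disc (never more than a quarter turn), ease the hull round gently without breaking it until its bow points at the red arrow on the bench, then tighten the clamp firmly again without over-tightening it, and let go. Leave the sanding block, the jar and the hammer where they are.

Things in the scene. Friction and masses are not known exactly. Their poses are not given: they have to be found in the camera images.
- knob (a point): middle of the clamp lever's red knob: upright round grip, 16 mm in diameter, free from z = 155 to its top at 198 mm; push it with shut fingers or straddle it loosely from above. It stands at the end of a 10 mm steel arm (z 145 to 155 mm), 75 mm from the screw's axis. All else of the stand is below 140 mm, but for the lever's hub, 22 mm across, up to 158 mm
- pivot (a point): point on the screw's vertical axis at the knob's mid height; the knob circles it at 75 mm. With the pad clear of the disc the knob needs about 4 N along its circle while it moves (screw friction). Once the pad bears, the push to tighten rises by some 8 N per rad: about 6 N just nipped, 7 to 10 N firmly clamped as wanted, above 11.5 N over-tightened (pad over 180 N)
- lever (a joint): clamp lever's angle, rad; grows clockwise from above, which tightens (3.2 mm per rad). Starts tight at 0.4 to 0.65, stays where left (eases back a little if very tight). Backing off 0.9 to 1.3 rad frees the disc for the whole turn. The disc's face is up to 3 mm out of true, so once turned it bites at another angle, anywhere from 0.3 rad less to 1.2 rad more than before: it must be felt
- pad: brass pad, 26 mm across, at the lower end of the clamp screw, which presses down on the disc 85 mm from the disc's axis; origin at the centre of its underside. Firmly clamped: it presses with more than 40 N (the screw's friction keeps up to about 80 N when let go)
- hull: wooden model hull with the 200 mm aluminium disc under it, turning together about the vertical axis through this origin (bench height, disc's centre); x points to the bow. 296 mm long between posts, bowsprit 40 mm more; 68 mm wide amidships; underside 65, rim 115 mm above the bench. Freed, about 1 N at its ends turns it and it does not run on. It needs 0.5 to 1.6 rad clockwise seen from above
- stern (a point): point on the hull's centre line 137 mm behind the axis, at the sternpost, 100 mm above the bench. The hull is 24 mm wide from 110 to 138 mm behind the axis, the post beyond is 10 mm thick and 125 mm high. This end swings on the side away from the clamp and is the freer one to push. A push or knock over 30 N breaks the hull
- bow (a point): a point on the hull's centre line at the stem post, 143 mm ahead of the axis, 100 mm above the bench; the end with the bowsprit
- mark: red arrow lying flat on the bench beside the stand, 10 mm high, reaching from 169 mm (inner tip) to 228 mm from the disc's axis; this body's origin is not in the arrow but on the disc's axis at bench height, and its x axis points from there out along the arrow. The hull's x axis (bow) must point the same way
- sander: bystander: cork sanding block 90 x 50 x 32 mm, origin under its centre
- varnish: bystander: amber jar, 52 mm across, 62 mm high, origin under its centre
- mallet: bystander: small hammer lying along its x, 200 mm long
There are look-alikes about, which are no part of the job. Of the things like the part that bears knob, leave any that is purple; of the rest the larger one is meant.

How it is judged:
By the outcome, as a careful person would: the job done as asked, in the order asked, and still so for the second after the job is handed in, with the robot touching nothing.
It also fails if it takes over 67 s, if anything falls off the work surface, if the arm or the gripper's body presses on something with over 40 N, if the wrist force passes 120 N, or if a joint passes its speed limit or range.

## Working session

There is one attempt and no reset: what is moved stays moved. The work goes in short steps, Python scripts to look and compute and a tool call to move; the robot and the scene stay as the last step left them, time stands still between calls to the robot, and variables do not carry over. Pictures are saved under pics/ and viewed, and the job is handed in when it is done.

Besides the shell and the picture viewer there is one more tool, called after "Emit:" as name(argument=value, ...) on one line, values as JSON. move_arm: Moves the arm, as the interface text tells. Its arguments: {"type":"object","properties":{"deltas":{"type":"array"},"grip":{"type":"number"},"newtons":{"type":"number"}},"required":["deltas"]}

```bash
mkdir -p pics; ls
python3 - <<'E'
from rig import ctrl, eyes, order
import cv2
print(ctrl.sense())
for n in ("scene","top"):
    im=eyes.capture(n); cv2.imwrite(f"pics/{n}0.png",im)
    print(n,eyes.camera_params(n))
E
```

```text
pics
{'time_s': 0.0, 'joints': array([-1.48139984e+00,  3.13437527e-01,  1.49845179e+00,  7.91024491e-06,
        1.33100886e+00, -2.23401840e-01]), 'dq': array([ 0.00026553,  0.00150407, -0.00085027,  0.000741  , -0.00191156,
       -0.00140602]), 'tau': array([-1.52388252e-04, -4.12274837e+01, -2.59740651e+01, -1.97266386e-04,
        4.25568302e-03, -3.76480671e-05]), 'eef_pos': array([ 161.51943973, -499.25808941,  230.73592765]), 'ee_rot': array([-6.51040743e-04,  9.87794497e-01,  1.55761376e-01,  4.75368508e-05]), 'force': array([ 0.0552508 , -0.98922413,  0.5268957 ]), 'wrist_torque': array([-0.01243408, -0.02166962, -0.02160535]), 'grip_width': 0.9978075338495102}
scene {'K': array([[493.87593057,   0.        , 284.47670498],
       [  0.        , 493.87593057, 209.69452096],
       [  0.        ,   0.        ,   1.        ]]), 'k1': -0.11077296871276406, 'camera_from_world': array([[-2.36338219e-01,  9.71499692e-01, -1.82371551e-02,
         1.12877060e+02],
       [ 6.67447698e-01,  1.48673647e-01, -7.29664112e-01,
        -3.11388318e+02],
       [-7.06157076e-01, -1.84619864e-01, -6.83562499e-01,
         1.57318729e+03],
       [ 0.00000000e+00,  0.00000000e+00,  0.00000000e+00,
         1.00000000e+00]])}
top {'K': array([[456.23168214,   0.        , 290.22846888],
       [  0.        , 456.23168214, 210.88120055],
       [  0.        ,   0.        ,   1.        ]]), 'k1': -0.028111902569287212, 'camera_from_world': array([[ 6.75433920e-03, -9.99961785e-01,  5.55052317e-03,
         1.87877217e+01],
       [-9.89496262e-01, -7.48497819e-03, -1.44364546e-01,
         6.15745680e+02],
       [ 1.44400574e-01, -4.51713482e-03, -9.89509004e-01,
         1.12554681e+03],
       [ 0.00000000e+00,  0.00000000e+00,  0.00000000e+00,
         1.00000000e+00]])}
```

View pics/scene0.png

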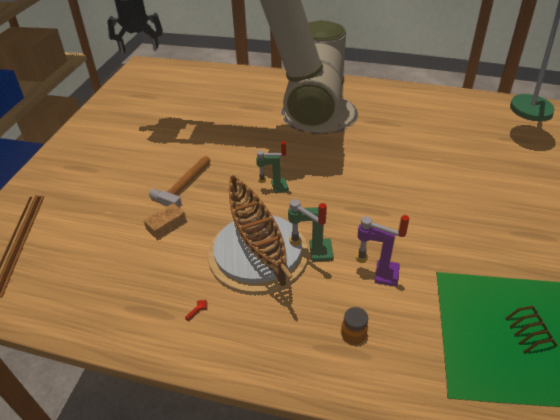

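View pics/top0.png

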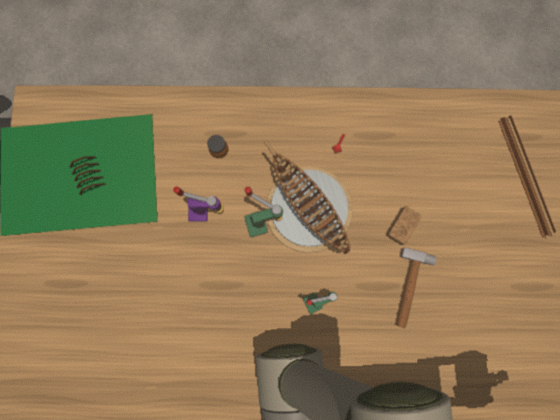

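```bash
cat > h.py <<'E'
import numpy as np, cv2
from rig import ctrl, eyes, order
P={n:eyes.camera_params(n) for n in ("scene","top")}
def ray(n,u,v):
    p=P[n];K=p["K"];d=np.array([p["k1"],0,0,0,0.])
    x=cv2.undistortPoints(np.array([[[u,v]]],float),K,d)[0,0]
    T=np.array(p["camera_from_world"]);R=T[:3,:3];t=T[:3,3]
    c=-R.T@t; w=R.T@np.array([x[0],x[1],1.]); return c,w/np.linalg.norm(w)
def onz(n,u,v,z):
    c,w=ray(n,u,v); return c+w*(z-c[2])/w[2]
def tri(us,ut):
    c1,w1=ray("scene",*us);c2,w2=ray("top",*ut)
    A=np.c_[w1,-w2];s=np.linalg.lstsq(A,c2-c1,rcond=None)[0]
    a=c1+w1*s[0];b=c2+w2*s[1];return (a+b)/2,np.linalg.norm(a-b)
def proj(n,p):
    q=P[n];T=np.array(q["camera_from_world"]);
    r,_=cv2.Rodrigues(T[:3,:3]);o,_=cv2.projectPoints(np.array([p],float),r,T[:3,3],q["K"],np.array([q["k1"],0,0,0,0.]));return o[0,0]
def red(im):
    h=cv2.cvtColor(im,cv2.COLOR_BGR2HSV);return (((h[...,0]<6)|(h[...,0]>174))&(h[...,1]>170)&(h[...,2]>80)).astype(np.uint8)
def grab(n,name):
    im=eyes.capture(n);cv2.imwrite(f"pics/{name}.png",im);return im
def crop(im,x,y,w,h,s,name): cv2.imwrite(f"pics/{name}.png",cv2.resize(im[y:y+h,x:x+w],None,fx=s,fy=s,interpolation=cv2.INTER_CUBIC))
E
python3 - <<'E'
from h import *
for n in("scene","top"):
    im=cv2.imread(f"pics/{n}0.png")
    m=red(im);k,l,s,c=cv2.connectedComponentsWithStats(m)
    for i in range(1,k):
        if s[i][4]>5: print(n,s[i],c[i].round(1))
crop(cv2.imread("pics/top0.png"),220,120,160,150,5,"c1")
crop(cv2.imread("pics/scene0.png"),170,130,180,200,3,"c2")
E
```

```text
scene [281 141   5   9  24] [283. 145.]
scene [282 151   4   4   9] [283.6 152.4]
scene [319 204   7  10  35] [322.2 206.7]
scene [319 210   6  14  33] [321.  216.9]
scene [402 216   7   5  29] [405. 218.]
scene [186 301  20  17 104] [197.4 307.7]
top [333 135  11  17  40] [337.6 145.6]
top [174 187   7   7  24] [176.5 189.8]
top [245 187   6   5  16] [247.1 189.2]
top [307 300   5   4  11] [309.  301.8]
```

View pics/c1.png

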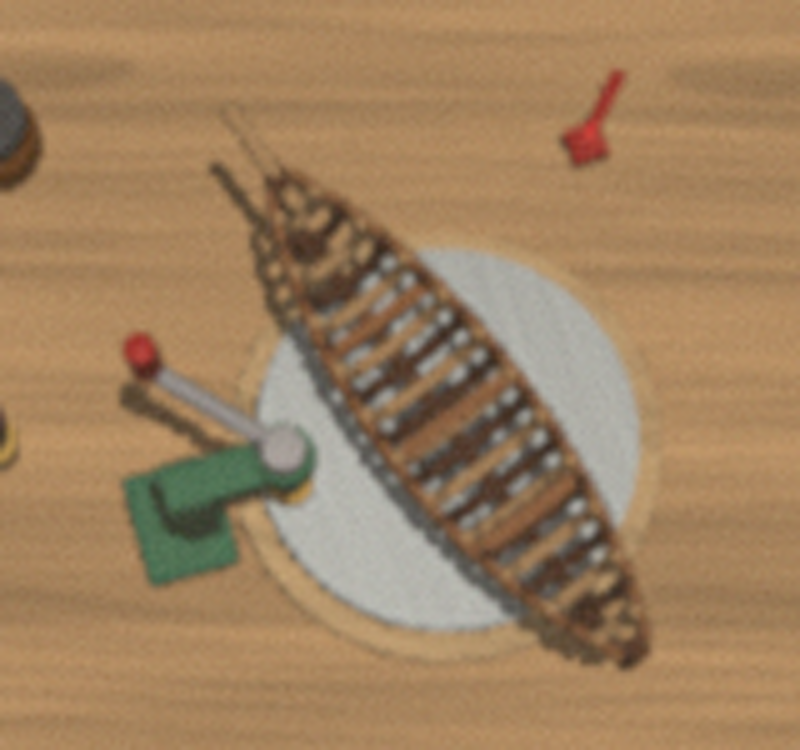

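View pics/c2.png

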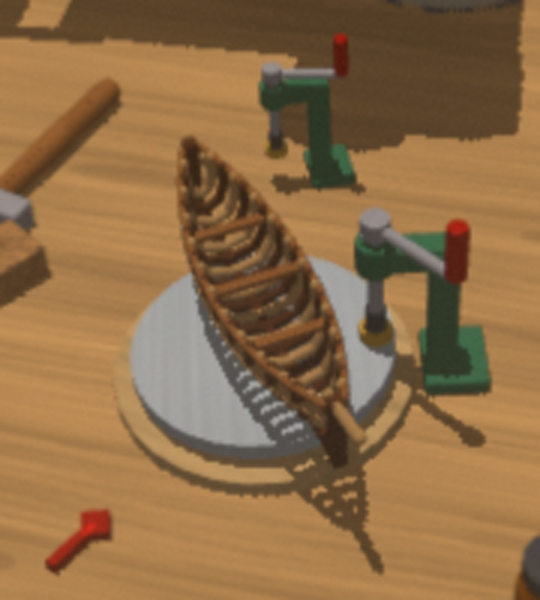

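Run:
```python
from h import *
t=lambda x,y:(220+(x-2)/5,120+(y-2)/5)
s=lambda x,y:(170+(x-1)/3,130+(y-1)/3)
print("knobtop",onz("top",*t(143,347),198),onz("scene",*s(459,225),198),tri(s(459,225),t(143,347)))
print("hub",onz("top",*t(284,446),158),onz("scene",*s(376,218),158),tri(s(376,218),t(284,446)))
for z in (50,60): print("disc",z,onz("top",*t(449,440),z),onz("scene",*s(264,353),z), np.linalg.norm(onz("top",*t(257,440),z)-onz("top",*t(640,440),z)))
print("stern125",onz("top",*t(633,657),125),onz("scene",*s(190,142),125),tri(s(190,142),t(633,657)))
print("bow",onz("top",*t(277,180),115), onz("top",*t(277,180),125),onz("scene",*s(343,410),115))
for p in [(620,72),(586,160),(585,143)]: print("arrow",onz("top",*t(*p),10)[:2])
for p in [(49,567),(100,530),(111,511)]: print("arrow sc",onz("scene",*s(*p),10)[:2])
print("varnish",onz("top",217,145,62),"smallknob",onz("top",309,301.8,150))
print("purpleknob",onz("top",176.5,189.8,195))
```

```text
knobtop [642.04036222 118.38552679 198.        ] [641.51142111 120.26276652 198.        ] (array([641.84416399, 119.33341469, 198.0847408 ]), np.float64(1.9419374372416613))
hub [603.6774838   55.75643919 158.        ] [603.77349309  56.2166973  158.        ] (array([603.65369529,  55.96937972, 157.84617899]), np.float64(0.4282421765178736))
disc 50 [623.65882634 -25.73314959  50.        ] [649.09093273 -17.97279039  50.        ] 195.92611912353388
disc 60 [622.12274611 -25.26276341  60.        ] [657.79276059 -14.91051801  60.        ] 194.22614816216176
stern125 [ 509.1972965  -109.15938639  125.        ] [ 514.31335305 -111.79824964  125.        ] (array([ 509.94615418, -111.51090446,  121.37831886]), np.float64(3.8910659431822574))
bow [742.07963649  61.79581635 115.        ] [739.3628461   61.48947228 125.        ] [742.50251469  65.64671081 115.        ]
arrow [ 832.54782882 -120.34989319]
arrow [ 783.12727118 -101.44218116]
arrow [ 792.58727138 -100.98446963]
arrow sc [ 837.01721803 -119.13194505]
arrow sc [799.82799162 -95.78906155]
arrow sc [782.68553975 -93.89300235]
varnish [783.52232115 213.49708076  62.        ] smallknob [392.0968648  -20.31851974 150.        ]
purpleknob [639.60591047 279.84724316 195.        ]
```

```bash
cat >> h.py <<'E'
import json,os
# commanded pose bookkeeping: x,y,z (mm), h = heading of tool x (deg), tool pointing down
def load(): return json.load(open("cmd.json"))
def plan(segs,start=None,save=True):
    """segs: list of (list-of-poses per row). prints rows, rounded; keeps track of the rounded result"""
    c=list(start or load()); rows=[]
    for p in segs:
        d=np.array(p[:3])-c[:3]; a=np.radians(c[3])
        tx=d[0]*np.cos(a)+d[1]*np.sin(a); ty=d[0]*np.sin(a)-d[1]*np.cos(a); tz=-d[2]
        r=[round(tx/10,2),round(ty/10,2),round(tz/10,2),0,0,round(-(p[3]-c[3]),1)]
        c[0]+=10*(r[0]*np.cos(a)+r[1]*np.sin(a)); c[1]+=10*(r[0]*np.sin(a)-r[1]*np.cos(a)); c[2]-=10*r[2]; c[3]-=r[5]
        rows.append([float(v)+0.0 if v else 0 for v in r])
    while len(rows)%10: rows.append([0]*6)
    for i in range(0,len(rows),10): print(json.dumps(rows[i:i+10]).replace(" ",""))
    print("end",np.round(c,2))
    if save: json.dump([float(v) for v in c],open("cmd.json","w"))
def lin(a,b,n): a=np.array(a,float);b=np.array(b,float);return [list(a+(b-a)*(i+1)/n) for i in range(n)]
def arc(c,r,z,a0,a1,n,h0=0): 
    return [[c[0]+r*np.cos(np.radians(a)),c[1]+r*np.sin(np.radians(a)),z,a+h0] for a in np.linspace(a0,a1,n+1)[1:]]
E
python3 - <<'E'
from h import *
s=[161.54,-499.54,231.29,17.9]
k=[642,119]
plan(lin(s,[*k,228,58.8],18)+lin([*k,228,58.8],[*k,226,58.8],2),start=s)
E
```

```text
[[3.6,-2.45,0.02,0,0,-2.3],[3.69,-2.3,0.02,0,0,-2.2],[3.78,-2.16,0.01,0,0,-2.3],[3.86,-2.01,0.02,0,0,-2.3],[3.93,-1.85,0.02,0,0,-2.3],[4.01,-1.69,0.02,0,0,-2.2],[4.08,-1.54,0.02,0,0,-2.3],[4.12,-1.37,0.02,0,0,-2.3],[4.19,-1.2,0.01,0,0,-2.2],[4.22,-1.04,0.02,0,0,-2.3]]
[[4.26,-0.87,0.02,0,0,-2.3],[4.3,-0.7,0.02,0,0,-2.3],[4.32,-0.53,0.02,0,0,-2.2],[4.33,-0.36,0.02,0,0,-2.3],[4.35,-0.19,0.01,0,0,-2.3],[4.35,-0.01,0.02,0,0,-2.3],[4.35,0.16,0.02,0,0,-2.2],[4.34,0.33,0.02,0,0,-2.3],[0,0,0.1,0,0,0],[0,0,0.1,0,0,0]]
end [642.01 119.   225.99  58.8 ]
```

Emit:
move_arm(deltas=[[3.6,-2.45,0.02,0,0,-2.3],[3.69,-2.3,0.02,0,0,-2.2],[3.78,-2.16,0.01,0,0,-2.3],[3.86,-2.01,0.02,0,0,-2.3],[3.93,-1.85,0.02,0,0,-2.3],[4.01,-1.69,0.02,0,0,-2.2],[4.08,-1.54,0.02,0,0,-2.3],[4.12,-1.37,0.02,0,0,-2.3],[4.19,-1.2,0.01,0,0,-2.2],[4.22,-1.04,0.02,0,0,-2.3]], grip=3.4)

```text
time_s: 1.1
eef_pos: [429.1, -154.1, 229.4]
ee_rot: [-0.0, 0.938, 0.348, -0.0]
force: [0.7, -0.7, 0.2]
grip_width: 0.391
```

Emit:
move_arm(deltas=[[4.26,-0.87,0.02,0,0,-2.3],[4.3,-0.7,0.02,0,0,-2.3],[4.32,-0.53,0.02,0,0,-2.2],[4.33,-0.36,0.02,0,0,-2.3],[4.35,-0.19,0.01,0,0,-2.3],[4.35,-0.01,0.02,0,0,-2.3],[4.35,0.16,0.02,0,0,-2.2],[4.34,0.33,0.02,0,0,-2.3],[0,0,0.1,0,0,0],[0,0,0.1,0,0,0]])

```text
time_s: 2.1
eef_pos: [641.6, 119.7, 224.9]
ee_rot: [-0.0, 0.871, 0.492, -0.001]
force: [0.1, 0.9, 0.3]
grip_width: 0.399
```

Run:
```python
from h import *
im=grab("scene","s1");crop(im,230,120,160,150,4,"c3")
```

```text
(no output)
```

View pics/c3.png

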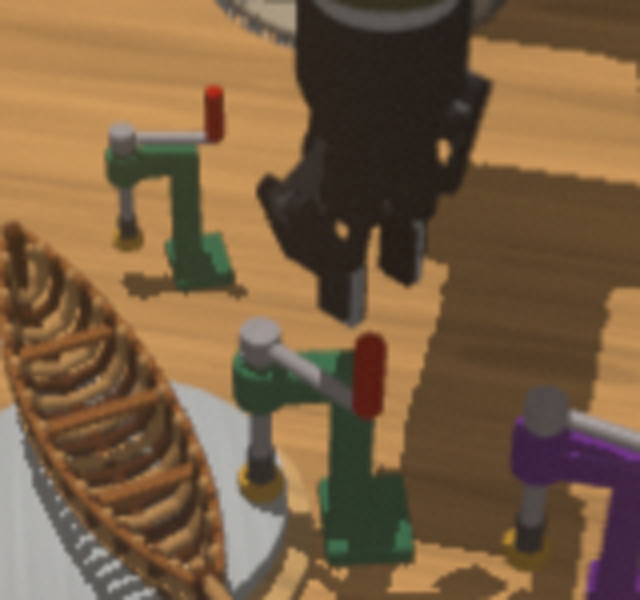

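Emit:
move_arm(deltas=[[0,0,0.7,0,0,0],[0,0,0.7,0,0,0],[0,0,0.7,0,0,0],[0,0,0.7,0,0,0],[0,0,0.7,0,0,0],[0,0,0.7,0,0,0],[0,0,0.7,0,0,0],[0,0,0.7,0,0,0],[0,0,0.7,0,0,0],[0,0,0,0,0,0]])

```text
time_s: 3.15
eef_pos: [641.3, 119.2, 161.7]
ee_rot: [-0.001, 0.871, 0.491, -0.001]
force: [-0.5, 1.0, 0.6]
grip_width: 0.398
```

Run:
```python
from h import *
s=load(); s[2]-=63; json.dump(s,open("cmd.json","w"))
c=[603.7,56]
# recentre radius, loosening: finger must travel extra 9mm tangentially (7 deg) before contact
a0=np.degrees(np.arctan2(s[1]-c[1],s[0]-c[0])); print(a0, np.hypot(s[1]-c[1],s[0]-c[0]))
plan(arc(c,75,163,58.8,58.8+40,10),save=False)
```

```text
58.700305289515214 73.73321367474334
[[0.11,-0.54,0,0,0,-4.0],[-0.02,-0.52,0,0,0,-4.0],[-0.02,-0.52,0,0,0,-4.0],[-0.02,-0.53,0,0,0,-4.0],[-0.02,-0.52,0,0,0,-4.0],[-0.01,-0.52,0,0,0,-4.0],[-0.02,-0.52,0,0,0,-4.0],[-0.02,-0.53,0,0,0,-4.0],[-0.02,-0.52,0,0,0,-4.0],[-0.02,-0.52,0,0,0,-4.0]]
end [592.27 130.08 162.99  98.8 ]
```

Run:
```python
from h import *
plan(arc([603.7,56],75,163,58.8,58.8+66,20))
```

```text
[[0.11,-0.44,0,0,0,-3.3],[-0.01,-0.44,0,0,0,-3.3],[-0.01,-0.43,0,0,0,-3.3],[-0.01,-0.43,0,0,0,-3.3],[-0.02,-0.43,0,0,0,-3.3],[-0.01,-0.43,0,0,0,-3.3],[-0.01,-0.43,0,0,0,-3.3],[-0.01,-0.44,0,0,0,-3.3],[-0.02,-0.43,0,0,0,-3.3],[-0.01,-0.43,0,0,0,-3.3]]
[[-0.01,-0.43,0,0,0,-3.3],[-0.01,-0.43,0,0,0,-3.3],[-0.01,-0.43,0,0,0,-3.3],[-0.02,-0.44,0,0,0,-3.3],[-0.01,-0.43,0,0,0,-3.3],[-0.01,-0.43,0,0,0,-3.3],[-0.01,-0.43,0,0,0,-3.3],[-0.02,-0.43,0,0,0,-3.3],[-0.01,-0.44,0,0,0,-3.3],[-0.01,-0.43,0,0,0,-3.3]]
end [560.86 117.59 162.99 124.8 ]
```

Emit:
move_arm(deltas=[[0.11,-0.44,0,0,0,-3.3],[-0.01,-0.44,0,0,0,-3.3],[-0.01,-0.43,0,0,0,-3.3],[-0.01,-0.43,0,0,0,-3.3],[-0.02,-0.43,0,0,0,-3.3],[-0.01,-0.43,0,0,0,-3.3],[-0.01,-0.43,0,0,0,-3.3],[-0.01,-0.44,0,0,0,-3.3],[-0.02,-0.43,0,0,0,-3.3],[-0.01,-0.43,0,0,0,-3.3]])

```text
time_s: 4.15
eef_pos: [601.7, 131.1, 163.3]
ee_rot: [0.001, 0.695, 0.719, 0.001]
force: [4.3, -0.9, -2.1]
grip_width: 0.401
```

Emit:
move_arm(deltas=[[-0.01,-0.43,0,0,0,-3.3],[-0.01,-0.43,0,0,0,-3.3],[-0.01,-0.43,0,0,0,-3.3],[-0.02,-0.44,0,0,0,-3.3],[-0.01,-0.43,0,0,0,-3.3],[-0.01,-0.43,0,0,0,-3.3],[-0.01,-0.43,0,0,0,-3.3],[-0.02,-0.43,0,0,0,-3.3],[-0.01,-0.44,0,0,0,-3.3],[-0.01,-0.43,0,0,0,-3.3]])

```text
time_s: 5.15
eef_pos: [561.1, 118.0, 163.3]
ee_rot: [0.001, 0.462, 0.887, 0.001]
force: [4.4, 1.7, -3.3]
grip_width: 0.397
```

Run:
```python
from h import *
a=grab("scene","s2");b=grab("top","t2")
for n,im in(("scene",a),("top",b)):
    m=red(im);k,l,s,c=cv2.connectedComponentsWithStats(m)
    for i in range(1,k):
        if s[i][4]>5: print(n,s[i],c[i].round(1))
crop(a,230,120,160,150,4,"c4")
crop(b,220,140,130,110,6,"c5")
```

```text
scene [282 142   3   3   9] [283. 143.]
scene [402 216   7  10  39] [404.6 219. ]
scene [399 231   6   5  11] [402.  233.4]
scene [186 300  20  18 103] [197.5 307.5]
top [339 135   5   8  10] [341.1 138.6]
top [334 144   6   8  32] [337.  147.5]
top [174 187   6   6  24] [176.5 189.4]
top [307 301   4   3   9] [308.7 302. ]
```

View pics/c4.png

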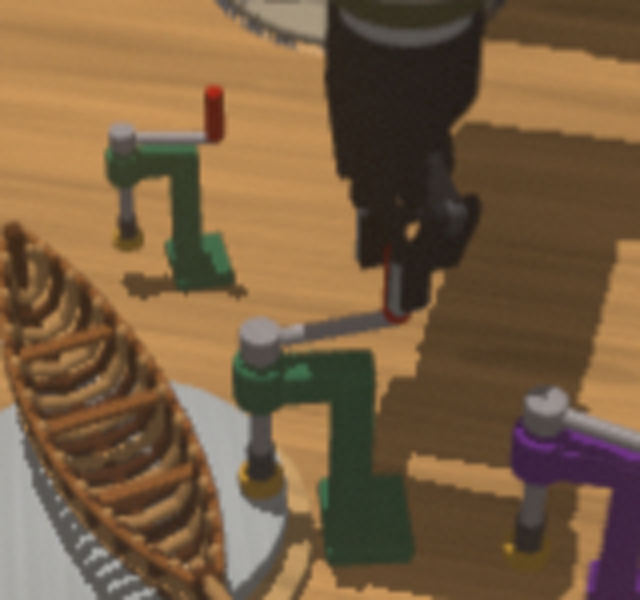

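View pics/c5.png

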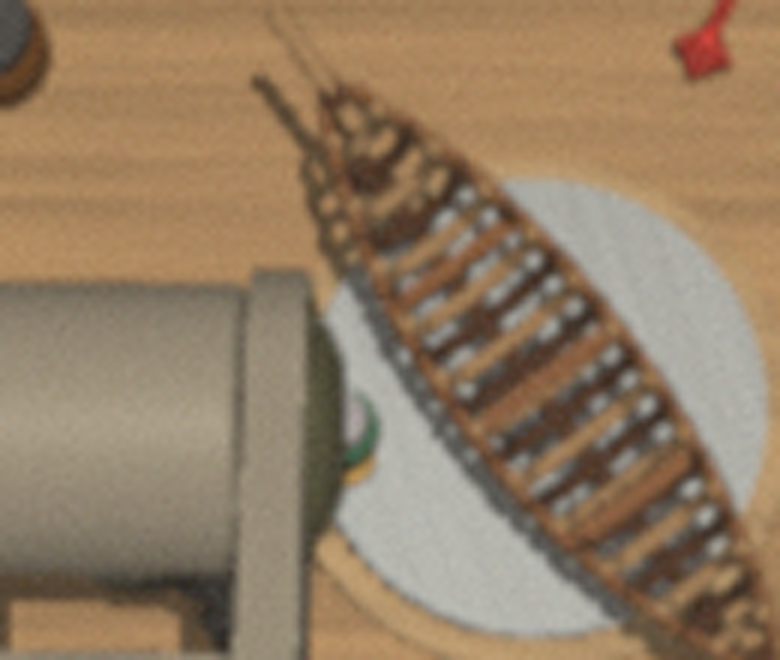

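Run:
```python
from h import *
c=[603.7,56]; e=arc(c,75,163,134.8,127.8,2)[-1]; u=e.copy();u[2]=231
plan(arc(c,75,163,124.8,134.8,4)+arc(c,75,163,134.8,127.8,2)+lin(e,u,4))
```

```text
[[-0.01,-0.32,0,0,0,-2.5],[-0.01,-0.33,0,0,0,-2.5],[0,-0.33,0,0,0,-2.5],[-0.01,-0.33,0,0,0,-2.5],[-0.01,0.46,0,0,0,3.5],[-0.02,0.46,0,0,0,3.5],[0,0,-1.7,0,0,0],[0,0,-1.7,0,0,0],[0,0,-1.7,0,0,0],[0,0,-1.7,0,0,0]]
end [557.74 115.25 230.99 127.8 ]
```

Emit:
move_arm(deltas=[[-0.01,-0.32,0,0,0,-2.5],[-0.01,-0.33,0,0,0,-2.5],[0,-0.33,0,0,0,-2.5],[-0.01,-0.33,0,0,0,-2.5],[-0.01,0.46,0,0,0,3.5],[-0.02,0.46,0,0,0,3.5],[0,0,-1.7,0,0,0],[0,0,-1.7,0,0,0],[0,0,-1.7,0,0,0],[0,0,-1.7,0,0,0]])

```text
time_s: 6.25
eef_pos: [557.6, 115.4, 232.0]
ee_rot: [0.0, 0.441, 0.898, -0.0]
force: [-0.3, -0.6, -0.6]
grip_width: 0.398
```

Run:
```python
from h import *
from scipy.optimize import least_squares
im=cv2.imread("pics/top0.png");hsv=cv2.cvtColor(im,cv2.COLOR_BGR2HSV)
m=((hsv[...,1]<50)&(hsv[...,2]>110)).astype(np.uint8);m[:120]=0;m[270:]=0;m[:,:260]=0;m[:,370:]=0
m=cv2.morphologyEx(m,cv2.MORPH_OPEN,np.ones((3,3),np.uint8))
cs,_=cv2.findContours(m,cv2.RETR_EXTERNAL,cv2.CHAIN_APPROX_NONE)
pts=np.concatenate([c[:,0] for c in cs if len(c)>20])
hull=cv2.convexHull(pts)[:,0]
cc=np.array([309.7,208]);r=np.hypot(*(pts-cc).T)
sel=pts[np.abs(r-38.5)<2.5];print(len(pts),len(sel))
rays=[ray("top",*p) for p in sel]
def f(q,fixz=None):
    z=q[2];P_=np.array([c+w*(z-c[2])/w[2] for c,w in rays])
    return np.hypot(P_[:,0]-q[0],P_[:,1]-q[1])-99.0
s=least_squares(f,[625,-26,30],loss="soft_l1");print(s.x,np.sqrt(np.mean(s.fun**2)))
for z in(25,35,45):
    g=lambda q:f([q[0],q[1],z])+99-q[2]
    s=least_squares(g,[625,-26,99],loss="soft_l1");print(z,s.x)
v=np.zeros((420,560,3),np.uint8);v[m>0]=90
for p in sel:v[p[1],p[0]]=(0,255,0)
crop(v,250,150,130,120,5,"c6")
j=ctrl.sense()["joints"];print(np.degrees(j).round(1))
```

```text
311 162
[627.73248442 -25.48190897  30.09154674] 1.5608510775840068
25 [628.51749956 -25.71872     99.41679339]
35 [626.97226103 -25.25881894  98.57200201]
45 [625.42702728 -24.79892022  97.72721291]
[ -0.1  23.5  77.8  -0.   78.6 -37.8]
```

View pics/c6.png

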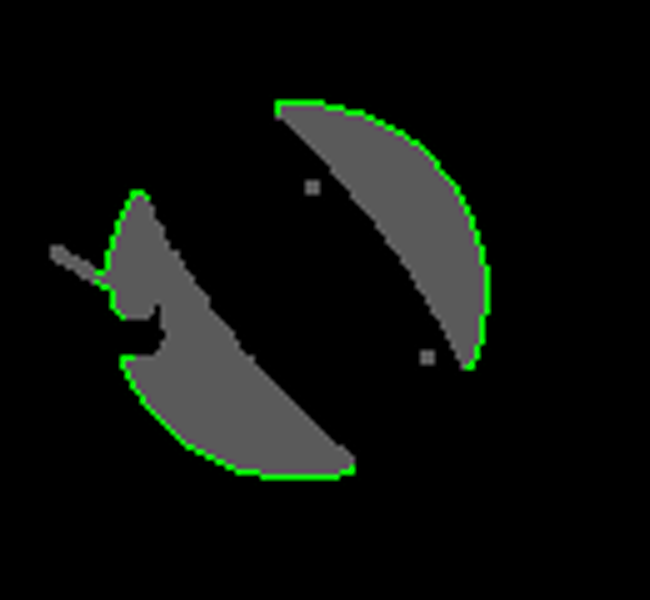

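Run:
```python
from h import *
s=load(); a=[528.6,-99.6,231,36.7]; b=a.copy(); b[2]=142
plan(lin(s,a,13)+lin(a,b,5))
```

```text
[[-1.17,-1.19,0,0,0,7.0],[-1.3,-1.04,0,0,0,7.0],[-1.42,-0.87,0,0,0,7.0],[-1.52,-0.69,0,0,0,7.0],[-1.59,-0.5,0,0,0,7.0],[-1.64,-0.31,0,0,0,7.0],[-1.67,-0.1,0,0,0,7.1],[-1.66,0.1,0,0,0,7.0],[-1.64,0.31,0,0,0,7.0],[-1.59,0.5,0,0,0,7.0]]
[[-1.52,0.7,0,0,0,7.0],[-1.42,0.87,0,0,0,7.0],[-1.3,1.04,0,0,0,7.0],[0,0,1.78,0,0,0],[0,0,1.78,0,0,0],[0,0,1.78,0,0,0],[0,0,1.78,0,0,0],[0,0,1.78,0,0,0],[0,0,0,0,0,0],[0,0,0,0,0,0]]
end [528.62 -99.58 141.99  36.7 ]
```

Emit:
move_arm(deltas=[[-1.17,-1.19,0,0,0,7.0],[-1.3,-1.04,0,0,0,7.0],[-1.42,-0.87,0,0,0,7.0],[-1.52,-0.69,0,0,0,7.0],[-1.59,-0.5,0,0,0,7.0],[-1.64,-0.31,0,0,0,7.0],[-1.67,-0.1,0,0,0,7.1],[-1.66,0.1,0,0,0,7.0],[-1.64,0.31,0,0,0,7.0],[-1.59,0.5,0,0,0,7.0]], grip=4.6)

```text
time_s: 7.25
eef_pos: [535.1, -50.6, 231.3]
ee_rot: [0.0, 0.877, 0.48, 0.0]
force: [0.4, -0.2, -0.4]
grip_width: 0.537
```

Emit:
move_arm(deltas=[[-1.52,0.7,0,0,0,7.0],[-1.42,0.87,0,0,0,7.0],[-1.3,1.04,0,0,0,7.0],[0,0,1.78,0,0,0],[0,0,1.78,0,0,0],[0,0,1.78,0,0,0],[0,0,1.78,0,0,0],[0,0,1.78,0,0,0],[0,0,0,0,0,0],[0,0,0,0,0,0]])

```text
time_s: 8.25
eef_pos: [528.7, -99.5, 142.6]
ee_rot: [0.0, 0.949, 0.315, 0.0]
force: [0.1, -0.3, 0.5]
grip_width: 0.541
```

Run:
```python
from h import *
a=grab("scene","s3");b=grab("top","t3")
crop(a,170,100,180,180,4,"c7");crop(b,220,120,160,150,5,"c8")
for n,im in(("scene",a),("top",b)):
    m=red(im);k,l,s,c=cv2.connectedComponentsWithStats(m)
    for i in range(1,k):
        if s[i][4]>5: print(n,s[i],c[i].round(1))
```

```text
scene [282 143   3   6   7] [283.3 145.7]
scene [324 176   7  20  89] [326.8 184.6]
scene [402 216   7   7  30] [404.6 218.4]
scene [186 301  20  18 105] [197.4 307.8]
top [334 141   7  11  34] [337.  147.5]
top [174 187   6   6  25] [176.3 189.4]
top [247 225   5   5  20] [248.8 227. ]
```

View pics/c7.png

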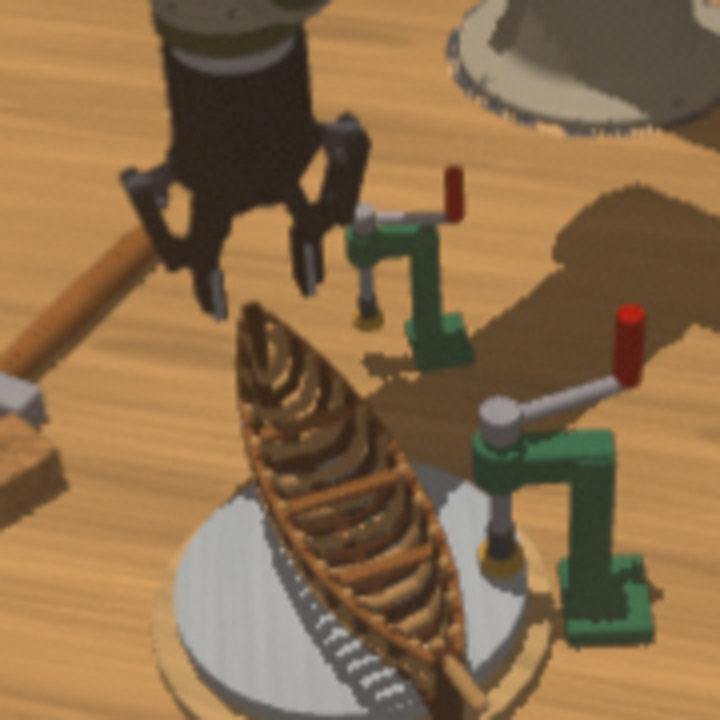

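View pics/c8.png

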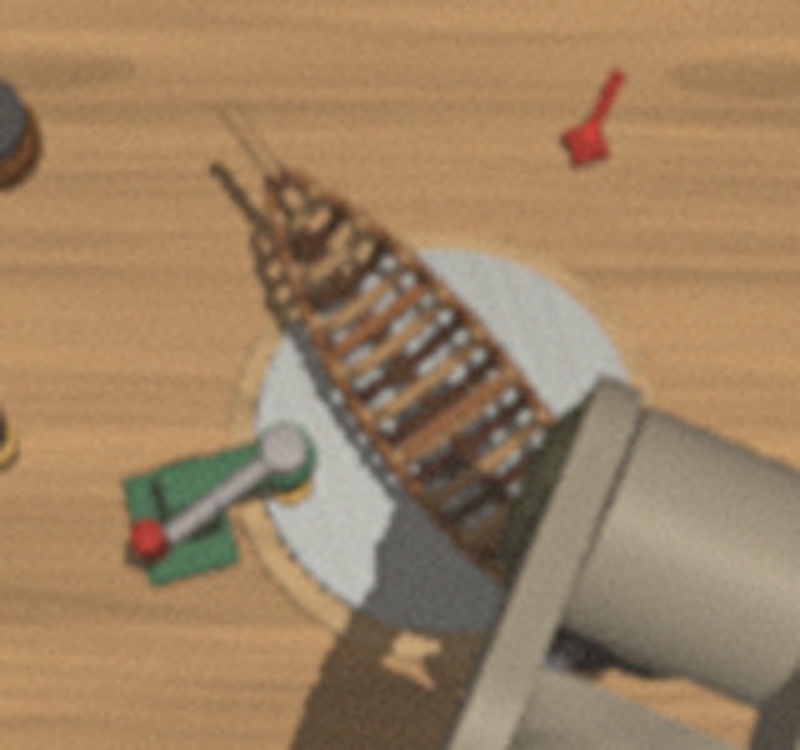

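Run:
```python
from h import *
k=onz("top",249.2,226.6,198);print(k,np.degrees(np.arctan2(k[1]-56,k[0]-603.7)),np.hypot(k[1]-56,k[0]-603.7))
k2=onz("scene",170+629/4,100+316/4,198);print(k2)
T=np.array(P["scene"]["camera_from_world"])
c=load()
for p in [c[:3],[628-124*np.cos(np.radians(36.7)),-25.5-124*np.sin(np.radians(36.7)),115]]:
    q=proj("scene",p); print((q-[170,100])*4)
s=load();b=s.copy();b[2]=88
plan(lin(s,b,6))
```

```text
[557.36605084 114.47095316 198.        ] 128.39424768494206 74.603533477886
[562.25371422 115.31131464 198.        ]
[261.96454232 303.37847866]
[265.91614204 339.57383817]
[[0,0,0.9,0,0,0],[0,0,0.9,0,0,0],[0,0,0.9,0,0,0],[0,0,0.9,0,0,0],[0,0,0.9,0,0,0],[0,0,0.9,0,0,0],[0,0,0,0,0,0],[0,0,0,0,0,0],[0,0,0,0,0,0],[0,0,0,0,0,0]]
end [528.62 -99.58  87.99  36.7 ]
```

Emit:
move_arm(deltas=[[0,0,0.9,0,0,0],[0,0,0.9,0,0,0],[0,0,0.9,0,0,0],[0,0,0.9,0,0,0],[0,0,0.9,0,0,0],[0,0,0.9,0,0,0],[0,0,0,0,0,0],[0,0,0,0,0,0],[0,0,0,0,0,0],[0,0,0,0,0,0]])

```text
time_s: 9.35
eef_pos: [528.7, -99.5, 88.4]
ee_rot: [0.0, 0.949, 0.315, 0.0]
force: [-0.4, -0.7, 0.1]
grip_width: 0.539
```

Run:
```python
from h import *
c=[628,-25.5]
plan(arc(c,124,88,216.7,216.7-10,10,-180))
```

```text
[[0,-0.22,0,0,0,1.0],[0,-0.21,0,0,0,1.0],[0,-0.22,0,0,0,1.0],[0,-0.22,0,0,0,1.0],[0,-0.21,0,0,0,1.0],[0.01,-0.22,0,0,0,1.0],[0,-0.22,0,0,0,1.0],[0,-0.21,0,0,0,1.0],[0,-0.22,0,0,0,1.0],[0,-0.21,0,0,0,1.0]]
end [517.21 -81.28  87.99  26.7 ]
```

Emit:
move_arm(deltas=[[0,-0.22,0,0,0,1.0],[0,-0.21,0,0,0,1.0],[0,-0.22,0,0,0,1.0],[0,-0.22,0,0,0,1.0],[0,-0.21,0,0,0,1.0],[0.01,-0.22,0,0,0,1.0],[0,-0.22,0,0,0,1.0],[0,-0.21,0,0,0,1.0],[0,-0.22,0,0,0,1.0],[0,-0.21,0,0,0,1.0]])

```text
time_s: 10.35
eef_pos: [517.0, -81.0, 88.0]
ee_rot: [0.0, 0.973, 0.23, 0.0]
force: [0.8, -0.9, 0.4]
grip_width: 0.538
```

Run:
```python
from h import *
c=[628,-25.5]
plan(arc(c,124,88,206.7,206.7-44,20,-180))
```

```text
[[0.01,-0.48,0,0,0,2.2],[0.01,-0.48,0,0,0,2.2],[0.01,-0.47,0,0,0,2.2],[0.01,-0.48,0,0,0,2.2],[0.01,-0.48,0,0,0,2.2],[0.01,-0.47,0,0,0,2.2],[0.01,-0.48,0,0,0,2.2],[0.01,-0.47,0,0,0,2.2],[0.01,-0.48,0,0,0,2.2],[0.01,-0.47,0,0,0,2.2]]
[[0,-0.48,0,0,0,2.2],[0.01,-0.48,0,0,0,2.2],[0.01,-0.47,0,0,0,2.2],[0.01,-0.48,0,0,0,2.2],[0.01,-0.48,0,0,0,2.2],[0.01,-0.47,0,0,0,2.2],[0.01,-0.48,0,0,0,2.2],[0.01,-0.47,0,0,0,2.2],[0.01,-0.48,0,0,0,2.2],[0.01,-0.48,0,0,0,2.2]]
end [509.65  11.41  87.99 -17.3 ]
```

Emit:
move_arm(deltas=[[0.01,-0.48,0,0,0,2.2],[0.01,-0.48,0,0,0,2.2],[0.01,-0.47,0,0,0,2.2],[0.01,-0.48,0,0,0,2.2],[0.01,-0.48,0,0,0,2.2],[0.01,-0.47,0,0,0,2.2],[0.01,-0.48,0,0,0,2.2],[0.01,-0.47,0,0,0,2.2],[0.01,-0.48,0,0,0,2.2],[0.01,-0.47,0,0,0,2.2]])

```text
time_s: 11.35
eef_pos: [504.2, -35.3, 88.0]
ee_rot: [0.0, 0.999, 0.04, -0.0]
force: [0.5, -1.0, 0.2]
grip_width: 0.538
```

Emit:
move_arm(deltas=[[0,-0.48,0,0,0,2.2],[0.01,-0.48,0,0,0,2.2],[0.01,-0.47,0,0,0,2.2],[0.01,-0.48,0,0,0,2.2],[0.01,-0.48,0,0,0,2.2],[0.01,-0.47,0,0,0,2.2],[0.01,-0.48,0,0,0,2.2],[0.01,-0.47,0,0,0,2.2],[0.01,-0.48,0,0,0,2.2],[0.01,-0.48,0,0,0,2.2]])

```text
time_s: 12.35
eef_pos: [509.4, 11.8, 88.0]
ee_rot: [0.0, 0.988, -0.151, -0.0]
force: [0.4, -0.8, 0.2]
grip_width: 0.54
```

Run:
```python
from h import *
a=grab("scene","s4");b=grab("top","t4")
crop(a,170,130,180,200,3,"c9");crop(b,220,120,160,150,5,"c10")
```

```text
(no output)
```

View pics/c9.png

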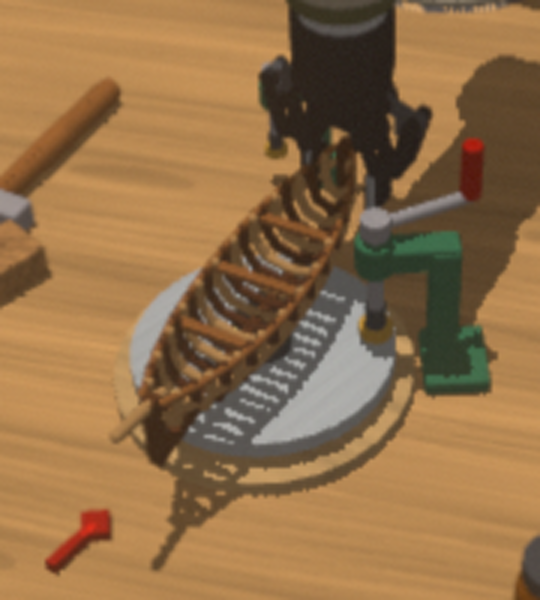

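View pics/c10.png

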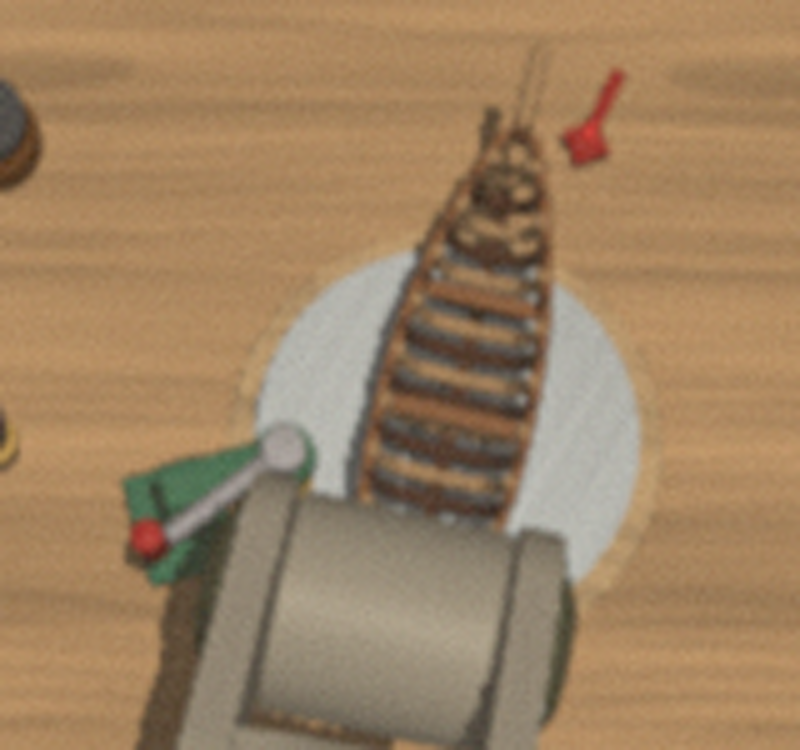

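Run:
```python
from h import *
ax=np.array([628,-25.5])
t=lambda x,y:(220+(x-2)/5,120+(y-2)/5)
for z in(110,118,125):
  b=onz("top",*t(523,131),z)[:2]; d=b-ax; print("bow",z,b,np.degrees(np.arctan2(d[1],d[0])),np.hypot(*d))
b=onz("scene",170+149/3,130+380/3,115)[:2];d=b-ax;print("bow sc",b,np.degrees(np.arctan2(d[1],d[0])),np.hypot(*d))
# arrow: outline moments from both views using looser mask
for n in("top","scene"):
  A=[]
  for f in ("0","2","3","4"):
    im=cv2.imread(f"pics/{n[0]}{f}.png" if f!="0" else f"pics/{n}0.png")
    h=cv2.cvtColor(im,cv2.COLOR_BGR2HSV);m=(((h[...,0]<8)|(h[...,0]>172))&(h[...,1]>140)&(h[...,2]>60)).astype(np.uint8)
    x0,y0,x1,y1=(325,128,350,158) if n=="top" else (180,290,212,325)
    ys,xs=np.nonzero(m[y0:y1,x0:x1]); W=np.array([onz(n,x+x0,y+y0,9)[:2] for x,y in zip(xs,ys)])
    c=W.mean(0);v=np.linalg.svd(W-c)[2][0];v*=np.sign(v[0]);pr=(W-c)@v
    d=c-ax; A.append([len(W),*c,np.degrees(np.arctan2(v[1],v[0])),np.degrees(np.arctan2(d[1],d[0])),np.hypot(*d)+pr.min(),np.hypot(*d)+pr.max()])
  print(n,np.round(A,1))
```

```text
bow 110 [769.42930856 -59.46606918] -13.504556686895821 145.45082734279234
bow 118 [767.06555568 -58.8220853 ] -13.474831964261803 143.0020634326435
bow 125 [764.99727191 -58.25859941] -13.447975048504473 140.85942761311804
bow sc [746.70149719 -65.04748929] -18.4264005776272 125.11614342329266
top [[  76.   802.1 -105.5  -24.5  -24.7  169.9  225.1]
 [  76.   802.1 -105.4  -24.7  -24.7  169.9  225.1]
 [  74.   801.3 -105.   -24.4  -24.6  169.9  222.5]
 [  76.   801.5 -105.   -24.6  -24.6  169.9  225.1]]
scene [[ 144.   805.7 -106.3  -23.8  -24.5  170.8  227.5]
 [ 145.   805.8 -106.4  -23.8  -24.5  170.8  227.5]
 [ 146.   806.2 -106.6  -23.3  -24.5  170.8  227.5]
 [ 147.   806.  -106.4  -23.5  -24.5  170.8  227.5]]
```

Run:
```python
from h import *
c=[628,-25.5]
plan(arc(c,124,88,162.7,162.7-11,8,-180))
```

```text
[[0,-0.29,0,0,0,1.4],[0,-0.3,0,0,0,1.3],[0.01,-0.3,0,0,0,1.4],[0,-0.3,0,0,0,1.4],[0.01,-0.29,0,0,0,1.4],[0,-0.3,0,0,0,1.3],[0,-0.3,0,0,0,1.4],[0.01,-0.3,0,0,0,1.4],[0,0,0,0,0,0],[0,0,0,0,0,0]]
end [518.87  33.31  87.99 -28.3 ]
```

Emit:
move_arm(deltas=[[0,-0.29,0,0,0,1.4],[0,-0.3,0,0,0,1.3],[0.01,-0.3,0,0,0,1.4],[0,-0.3,0,0,0,1.4],[0.01,-0.29,0,0,0,1.4],[0,-0.3,0,0,0,1.3],[0,-0.3,0,0,0,1.4],[0.01,-0.3,0,0,0,1.4],[0,0,0,0,0,0],[0,0,0,0,0,0]])

```text
time_s: 13.45
eef_pos: [518.6, 33.5, 88.0]
ee_rot: [-0.0, 0.97, -0.244, -0.0]
force: [-0.0, 0.8, -0.3]
grip_width: 0.532
```

Run:
```python
from h import *
a=grab("scene","s5");b=grab("top","t5")
crop(a,170,130,180,200,3,"c11");crop(b,220,120,160,150,5,"c12")
```

```text
(no output)
```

View pics/c11.png

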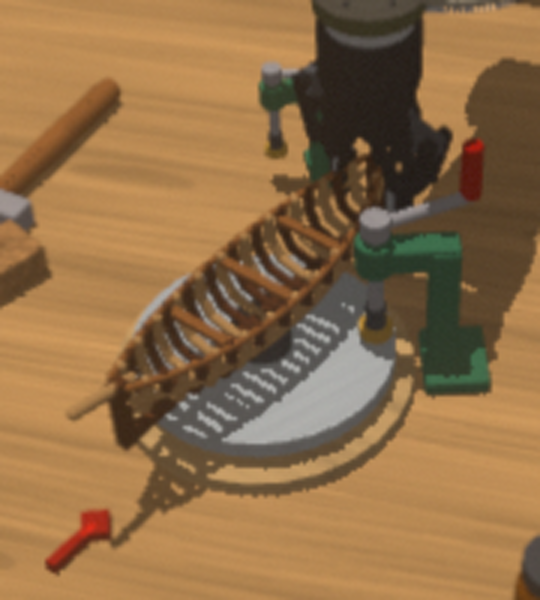

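View pics/c12.png

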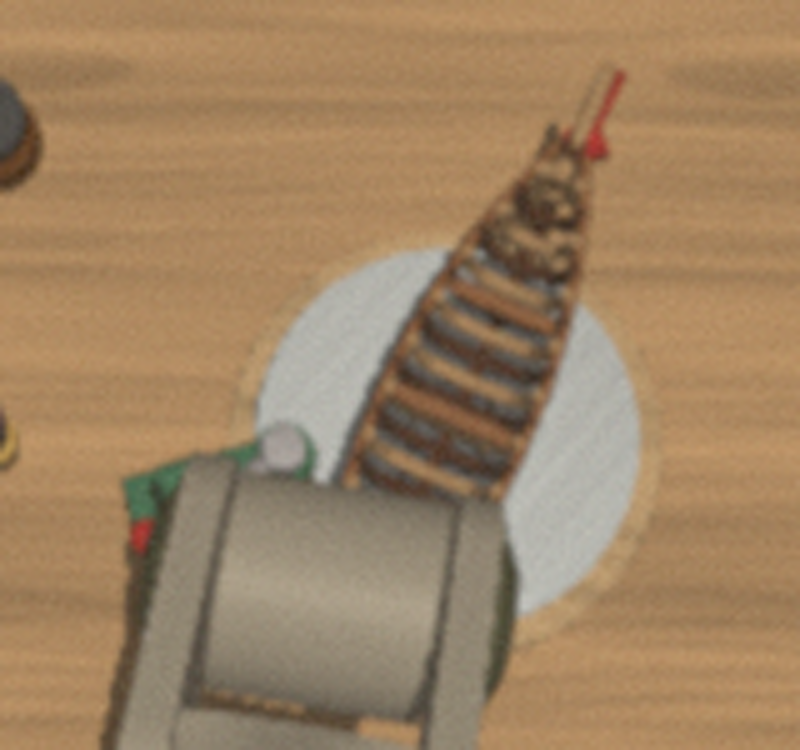

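```bash
cat >> h.py <<'E'
ax=np.array([628,-25.5])
def overlay(f,n,hd,x,y,w,h,s,name):
    im=cv2.imread(f);o=cv2.resize(im[y:y+h,x:x+w],None,fx=s,fy=s,interpolation=cv2.INTER_CUBIC)
    u=np.array([np.cos(np.radians(hd)),np.sin(np.radians(hd))]);v=np.array([-u[1],u[0]])
    for r,q,z in [(145,0,115),(60,0,115),(0,0,115),(0,34,115),(0,-34,115),(-145,0,115),(188,0,120),(-148,0,125),(169,0,10),(228,0,10)]:
        p=proj(n,[*(ax+r*u+q*v),z]); c=((p-[x,y]+.5)*s).astype(int); cv2.circle(o,tuple(int(k) for k in c),2,(255,255,0),-1)
    cv2.imwrite(f"pics/{name}.png",o)
E
python3 - <<'E'
from h import *
overlay("pics/t5.png","top",-24.5,220,120,160,150,5,"o1")
overlay("pics/s5.png","scene",-24.5,170,130,180,200,3,"o2")
overlay("pics/top0.png","top",36.7,220,120,160,150,5,"o0")
t=lambda x,y:(220+(x-2)/5,120+(y-2)/5)
for p,z in(((577,145),118),((611,68),120)):
  b=onz("top",*t(*p),z)[:2]; d=b-ax; print(np.degrees(np.arctan2(d[1],d[0])),np.hypot(*d))
E
```

```text
-24.34534119916086 145.10898445477892
-24.165124895608752 187.37158171017867
```

View pics/o1.png

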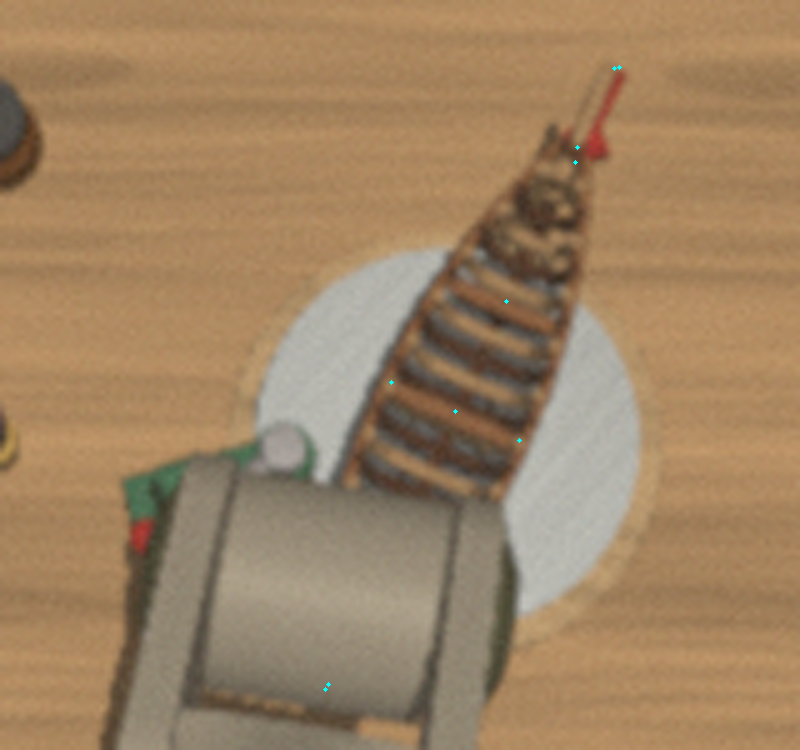

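View pics/o2.png

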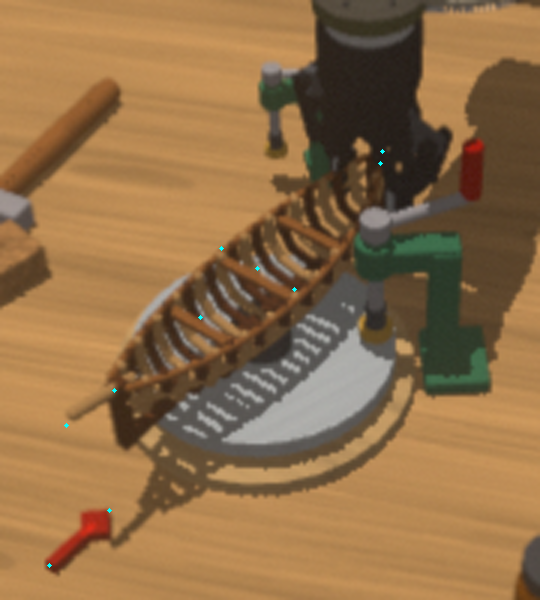

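View pics/o0.png

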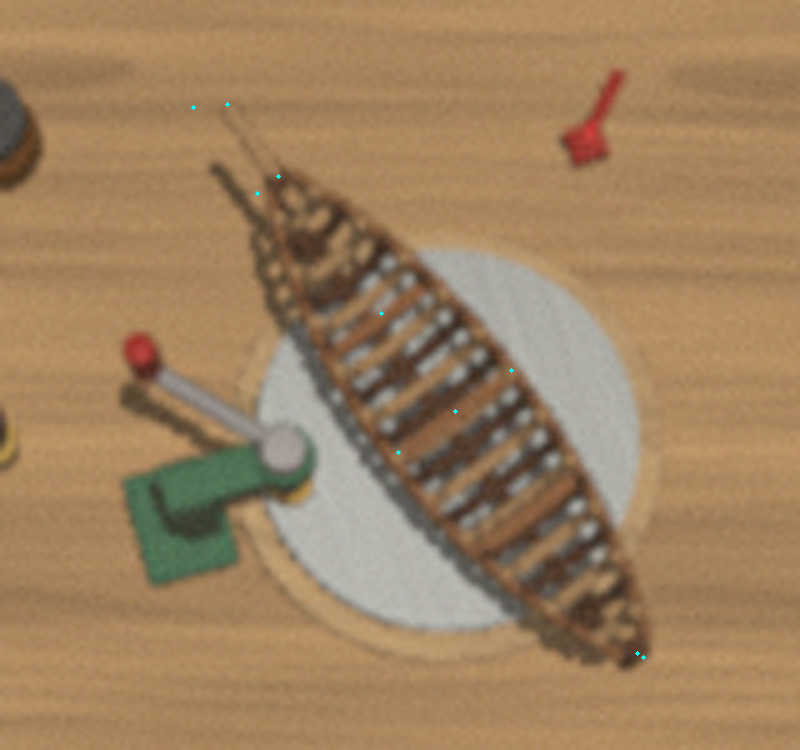

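Emit:
move_arm(deltas=[[0,-0.06,0,0,0,0.3],[0,0,0,0,0,0],[0,0.5,0,0,0,0],[0,0.6,0,0,0,0],[0,0,-2,0,0,0],[0,0,-2,0,0,0],[0,0,-2.5,0,0,0],[0,0,-2.5,0,0,0],[0,0,-2.5,0,0,0],[0,0,-2.5,0,0,0]])

```text
time_s: 14.55
eef_pos: [513.3, 23.9, 229.0]
ee_rot: [0.0, 0.969, -0.247, -0.0]
force: [-0.1, -0.3, 0.0]
grip_width: 0.536
```

Run:
```python
from h import *
s=ctrl.sense();q=s["ee_rot"];print(s["eef_pos"],2*np.degrees(np.arctan2(q[2],q[1])))
c=load();h=c[3];a=np.radians(h)
# after rows
c[0]+=-.6*np.sin(a);c[1]+=.6*np.cos(a);h-=.3;a=np.radians(h)
c[0]+=11*np.sin(a);c[1]+=-11*np.cos(a);c[2]+=140;c[3]=h;print(c);json.dump(c,open("cmd.json","w"))
# go to knob at 128 deg, above
p=[603.7+75*np.cos(np.radians(127.8)),56+75*np.sin(np.radians(127.8)),230,127.8-180]
print(p)
plan(lin(c,p,8))
```

```text
[513.33608832  23.9059867  229.03686907] -28.595454578355785
[np.float64(513.8905622448206), np.float64(24.180180594581536), 227.99000000000012, -28.600000000000055]
[np.float64(557.7319709760268), np.float64(115.26162592817678), 230, -52.2]
[[-0.06,-1.26,-0.03,0,0,2.9],[-0.13,-1.26,-0.02,0,0,3.0],[-0.19,-1.25,-0.03,0,0,2.9],[-0.26,-1.23,-0.02,0,0,3.0],[-0.32,-1.23,-0.03,0,0,2.9],[-0.38,-1.2,-0.02,0,0,3.0],[-0.45,-1.18,-0.03,0,0,2.9],[-0.5,-1.16,-0.02,0,0,3.0],[0,0,0,0,0,0],[0,0,0,0,0,0]]
end [557.73 115.23 229.99 -52.2 ]
```

Run:
```python
from h import *
c=[513.89,24.18,227.99,-28.6]
p=[603.7+75*np.cos(np.radians(127.8)),56+75*np.sin(np.radians(127.8)),230,127.8]
plan(lin(c,p,19),start=c)
```

```text
[[-0.03,-0.53,-0.01,0,0,-8.2],[0.05,-0.53,-0.01,0,0,-8.3],[0.13,-0.52,-0.01,0,0,-8.2],[0.19,-0.49,-0.01,0,0,-8.2],[0.27,-0.46,-0.01,0,0,-8.3],[0.33,-0.42,-0.01,0,0,-8.2],[0.39,-0.37,-0.01,0,0,-8.2],[0.43,-0.3,-0.01,0,0,-8.3],[0.47,-0.24,-0.02,0,0,-8.2],[0.51,-0.18,-0.01,0,0,-8.2]]
[[0.52,-0.09,-0.01,0,0,-8.2],[0.53,-0.03,-0.01,0,0,-8.3],[0.53,0.06,-0.01,0,0,-8.2],[0.52,0.13,-0.01,0,0,-8.2],[0.49,0.2,-0.01,0,0,-8.3],[0.46,0.27,-0.01,0,0,-8.2],[0.41,0.34,-0.01,0,0,-8.2],[0.37,0.38,-0.01,0,0,-8.3],[0.3,0.44,-0.01,0,0,-8.2],[0,0,0,0,0,0]]
end [557.71 115.27 229.99 127.8 ]
```

Emit:
move_arm(deltas=[[-0.03,-0.53,-0.01,0,0,-8.2],[0.05,-0.53,-0.01,0,0,-8.3],[0.13,-0.52,-0.01,0,0,-8.2],[0.19,-0.49,-0.01,0,0,-8.2],[0.27,-0.46,-0.01,0,0,-8.3],[0.33,-0.42,-0.01,0,0,-8.2],[0.39,-0.37,-0.01,0,0,-8.2],[0.43,-0.3,-0.01,0,0,-8.3],[0.47,-0.24,-0.02,0,0,-8.2],[0.51,-0.18,-0.01,0,0,-8.2]], grip=3.4)

```text
time_s: 15.55
eef_pos: [536.6, 72.0, 229.1]
ee_rot: [-0.0, 0.891, 0.454, -0.0]
force: [-0.4, 0.4, -0.6]
grip_width: 0.401
```

Emit:
move_arm(deltas=[[0.52,-0.09,-0.01,0,0,-8.2],[0.53,-0.03,-0.01,0,0,-8.3],[0.53,0.06,-0.01,0,0,-8.2],[0.52,0.13,-0.01,0,0,-8.2],[0.49,0.2,-0.01,0,0,-8.3],[0.46,0.27,-0.01,0,0,-8.2],[0.41,0.34,-0.01,0,0,-8.2],[0.37,0.38,-0.01,0,0,-8.3],[0.3,0.44,-0.01,0,0,-8.2],[0,0,0,0,0,0]])

```text
time_s: 16.55
eef_pos: [557.4, 115.3, 229.9]
ee_rot: [-0.0, 0.439, 0.898, -0.0]
force: [-0.6, -0.9, -0.2]
grip_width: 0.397
```

Run:
```python
from h import *
a=grab("scene","s6");b=grab("top","t6")
overlay("pics/t6.png","top",-24.5,220,120,160,150,5,"o3")
overlay("pics/s6.png","scene",-24.5,170,130,180,200,3,"o4")
crop(a,230,90,160,150,4,"c13")
print(load())
```

```text
[557.7057188119747, 115.27460798256713, 229.9899999999999, 127.80000000000001]
```

View pics/o3.png

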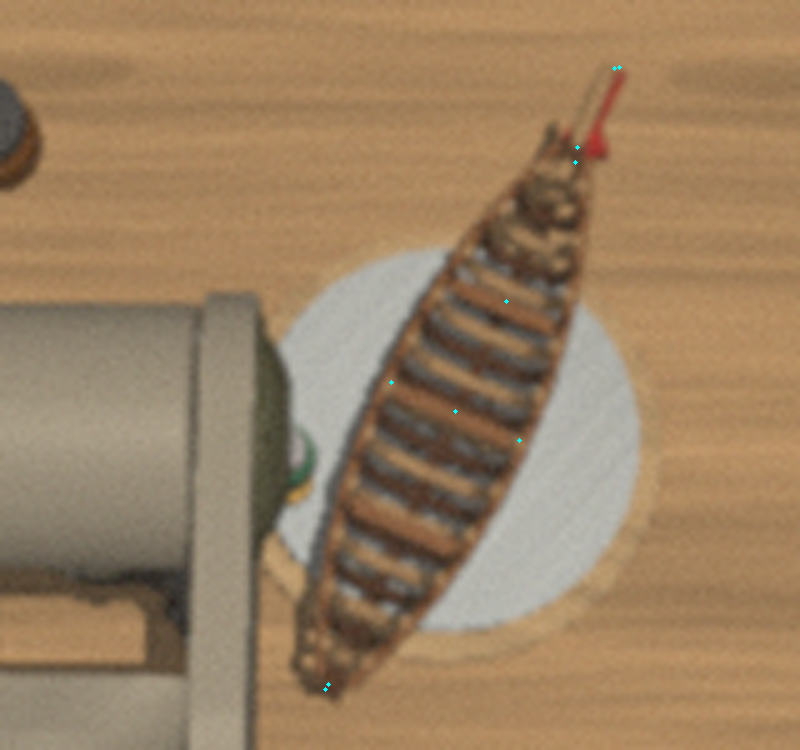

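View pics/o4.png

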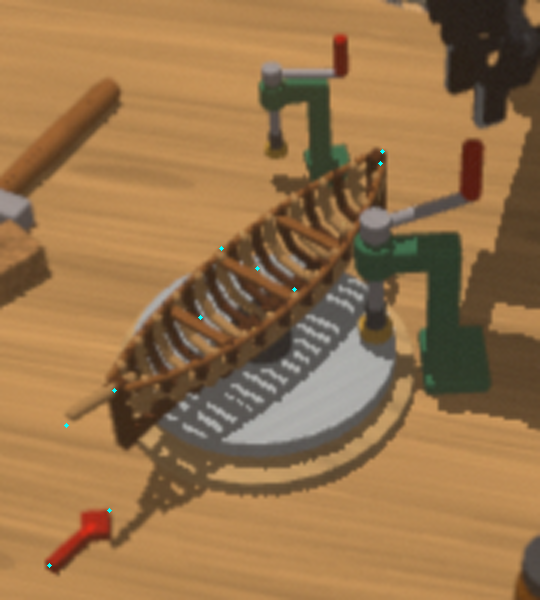

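View pics/c13.png

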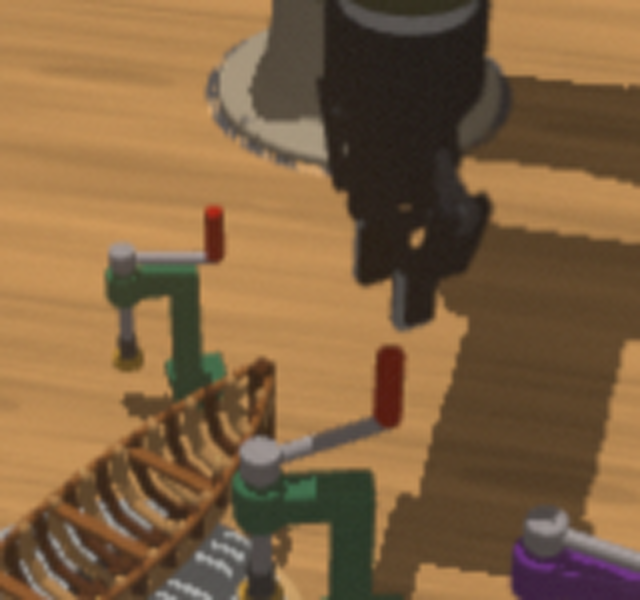

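Run:
```python
from h import *
t=lambda x,y:(220+(x-2)/5,120+(y-2)/5)
b=onz("top",*t(577.5,147),118)[:2];s=onz("top",*t(327,690),123)[:2];d=b-s
print(b,s,np.degrees(np.arctan2(d[1],d[0])),np.hypot(*d))
c=load();p=c.copy();p[2]=163
plan(lin(c,p,7))
plan(arc([603.7,56],75,163,127.8,107.8,10))
```

```text
[759.19433733 -85.55648832] [492.80417767  35.12181508] -24.371161888360675 292.44994456923854
[[0,0,0.96,0,0,0],[0,0,0.95,0,0,0],[0,0,0.96,0,0,0],[0,0,0.96,0,0,0],[0,0,0.95,0,0,0],[0,0,0.96,0,0,0],[0,0,0.96,0,0,0],[0,0,0,0,0,0],[0,0,0,0,0,0],[0,0,0,0,0,0]]
end [557.71 115.27 162.99 127.8 ]
[[-0.01,0.26,0,0,0,2.0],[0,0.26,0,0,0,2.0],[-0.01,0.27,0,0,0,2.0],[0,0.26,0,0,0,2.0],[-0.01,0.26,0,0,0,2.0],[0,0.26,0,0,0,2.0],[0,0.26,0,0,0,2.0],[-0.01,0.27,0,0,0,2.0],[0,0.26,0,0,0,2.0],[-0.01,0.26,0,0,0,2.0]]
end [580.79 127.4  162.99 107.8 ]
```

Emit:
move_arm(deltas=[[0,0,0.9,0,0,0],[0,0,0.9,0,0,0],[0,0,0.9,0,0,0],[0,0,1,0,0,0],[0,0,1,0,0,0],[0,0,1,0,0,0],[0,0,1,0,0,0],[0,0,0,0,0,0],[0,0,0,0,0,0],[0,0,0,0,0,0]])

```text
time_s: 17.65
eef_pos: [557.8, 115.4, 163.5]
ee_rot: [0.0, 0.44, 0.898, 0.0]
force: [0.2, 0.6, 0.2]
grip_width: 0.398
```

Emit:
move_arm(deltas=[[-0.01,0.26,0,0,0,2.0],[0,0.26,0,0,0,2.0],[-0.01,0.27,0,0,0,2.0],[0,0.26,0,0,0,2.0],[-0.01,0.26,0,0,0,2.0],[0,0.26,0,0,0,2.0],[0,0.26,0,0,0,2.0],[-0.01,0.27,0,0,0,2.0],[0,0.26,0,0,0,2.0],[-0.01,0.26,0,0,0,2.0]])

```text
time_s: 18.65
eef_pos: [580.3, 127.2, 163.5]
ee_rot: [-0.0, 0.59, 0.808, -0.0]
force: [-3.9, -2.4, 1.8]
grip_width: 0.399
```

Run:
```python
from h import *
plan(arc([603.7,56],75,163,107.8,87.8,10))
```

```text
[[0,0.26,0,0,0,2.0],[-0.01,0.26,0,0,0,2.0],[0,0.26,0,0,0,2.0],[-0.01,0.27,0,0,0,2.0],[0,0.26,0,0,0,2.0],[-0.01,0.26,0,0,0,2.0],[0,0.26,0,0,0,2.0],[0,0.26,0,0,0,2.0],[-0.01,0.26,0,0,0,2.0],[0,0.27,0,0,0,2.0]]
end [606.62 130.98 162.99  87.8 ]
```

Emit:
move_arm(deltas=[[0,0.26,0,0,0,2.0],[-0.01,0.26,0,0,0,2.0],[0,0.26,0,0,0,2.0],[-0.01,0.27,0,0,0,2.0],[0,0.26,0,0,0,2.0],[-0.01,0.26,0,0,0,2.0],[0,0.26,0,0,0,2.0],[0,0.26,0,0,0,2.0],[-0.01,0.26,0,0,0,2.0],[0,0.27,0,0,0,2.0]])

```text
time_s: 19.65
eef_pos: [606.1, 130.9, 163.5]
ee_rot: [-0.0, 0.721, 0.693, -0.001]
force: [-3.0, -2.4, 2.0]
grip_width: 0.398
```

```bash
cat >> h.py <<'E'
def tang(n=0):
    F=[];
    for i in range(n+1):
        if i: eyes.capture("scene")
        s=ctrl.sense();h=load()[3] if False else 2*np.arctan2(s["ee_rot"][2],s["ee_rot"][1])
        f=s["force"];F.append(-(f[0]*np.sin(h)-f[1]*np.cos(h)))
    print("tang N",np.round(F,2),"mean",np.mean(F).round(2),"h",np.degrees(h).round(1),"t",s["time_s"])
E
python3 - <<'E'
from h import *
tang()
plan(arc([603.7,56],75,163,87.8,67.8,10))
E
```

```text
tang N [2.94] mean 2.94 h 87.7 t 19.65
[[-0.01,0.26,0,0,0,2.0],[0,0.26,0,0,0,2.0],[-0.01,0.26,0,0,0,2.0],[0,0.26,0,0,0,2.0],[-0.01,0.27,0,0,0,2.0],[0,0.26,0,0,0,2.0],[-0.01,0.26,0,0,0,2.0],[0,0.26,0,0,0,2.0],[-0.01,0.26,0,0,0,2.0],[0,0.26,0,0,0,2.0]]
end [632.01 125.45 162.99  67.8 ]
```

Emit:
move_arm(deltas=[[-0.01,0.26,0,0,0,2.0],[0,0.26,0,0,0,2.0],[-0.01,0.26,0,0,0,2.0],[0,0.26,0,0,0,2.0],[-0.01,0.27,0,0,0,2.0],[0,0.26,0,0,0,2.0],[-0.01,0.26,0,0,0,2.0],[0,0.26,0,0,0,2.0],[-0.01,0.26,0,0,0,2.0],[0,0.26,0,0,0,2.0]])

```text
time_s: 20.65
eef_pos: [631.4, 125.6, 163.5]
ee_rot: [-0.0, 0.83, 0.557, -0.001]
force: [-4.1, -1.0, 2.7]
grip_width: 0.397
```

Run:
```python
from h import *
tang()
plan(arc([603.7,56],75,163,67.8,52.8,10))
```

```text
tang N [3.46] mean 3.46 h 67.8 t 20.65
[[0,0.2,0,0,0,1.5],[0,0.2,0,0,0,1.5],[-0.01,0.19,0,0,0,1.5],[0,0.2,0,0,0,1.5],[0,0.2,0,0,0,1.5],[-0.01,0.19,0,0,0,1.5],[0,0.2,0,0,0,1.5],[0,0.19,0,0,0,1.5],[0,0.2,0,0,0,1.5],[-0.01,0.2,0,0,0,1.5]]
end [649.04 115.69 162.99  52.8 ]
```

Emit:
move_arm(deltas=[[0,0.2,0,0,0,1.5],[0,0.2,0,0,0,1.5],[-0.01,0.19,0,0,0,1.5],[0,0.2,0,0,0,1.5],[0,0.2,0,0,0,1.5],[-0.01,0.19,0,0,0,1.5],[0,0.2,0,0,0,1.5],[0,0.19,0,0,0,1.5],[0,0.2,0,0,0,1.5],[-0.01,0.2,0,0,0,1.5]])

```text
time_s: 21.65
eef_pos: [649.0, 116.0, 163.1]
ee_rot: [-0.0, 0.896, 0.444, 0.0]
force: [-2.9, 3.4, 4.1]
grip_width: 0.399
```

Run:
```python
from h import *
tang(3)
plan(arc([603.7,56],75,163,52.8,37.8,10))
```

```text
tang N [4.33 3.03 2.   1.75] mean 2.78 h 52.8 t 21.8
[[0,0.19,0,0,0,1.5],[0,0.2,0,0,0,1.5],[0,0.2,0,0,0,1.5],[-0.01,0.19,0,0,0,1.5],[0,0.2,0,0,0,1.5],[0,0.19,0,0,0,1.5],[0,0.2,0,0,0,1.5],[-0.01,0.2,0,0,0,1.5],[0,0.19,0,0,0,1.5],[0,0.2,0,0,0,1.5]]
end [662.97 101.98 162.99  37.8 ]
```

Emit:
move_arm(deltas=[[0,0.19,0,0,0,1.5],[0,0.2,0,0,0,1.5],[0,0.2,0,0,0,1.5],[-0.01,0.19,0,0,0,1.5],[0,0.2,0,0,0,1.5],[0,0.19,0,0,0,1.5],[0,0.2,0,0,0,1.5],[-0.01,0.2,0,0,0,1.5],[0,0.19,0,0,0,1.5],[0,0.2,0,0,0,1.5]])

```text
time_s: 22.8
eef_pos: [662.8, 102.1, 162.9]
ee_rot: [-0.0, 0.946, 0.323, -0.0]
force: [-3.3, 2.0, -0.8]
grip_width: 0.395
```

Run:
```python
from h import *
tang()
plan(arc([603.7,56],75,163,37.8,27.8,10))
```

```text
tang N [3.61] mean 3.61 h 37.7 t 22.8
[[0,0.13,0,0,0,1.0],[0,0.13,0,0,0,1.0],[0,0.13,0,0,0,1.0],[-0.01,0.13,0,0,0,1.0],[0,0.13,0,0,0,1.0],[0,0.14,0,0,0,1.0],[0,0.13,0,0,0,1.0],[0,0.13,0,0,0,1.0],[0,0.13,0,0,0,1.0],[0,0.13,0,0,0,1.0]]
end [670.07  90.98 162.99  27.8 ]
```

Run:
```python
from h import *
s=[662.97,101.98,162.99,37.8]
plan(arc([603.7,56],75,163,37.8,23.8,10),start=s)
```

```text
[[0,0.18,0,0,0,1.4],[-0.01,0.19,0,0,0,1.4],[0,0.18,0,0,0,1.4],[0,0.18,0,0,0,1.4],[0,0.19,0,0,0,1.4],[0,0.18,0,0,0,1.4],[-0.01,0.18,0,0,0,1.4],[0,0.19,0,0,0,1.4],[0,0.18,0,0,0,1.4],[0,0.18,0,0,0,1.4]]
end [672.34  86.31 162.99  23.8 ]
```

Emit:
move_arm(deltas=[[0,0.18,0,0,0,1.4],[-0.01,0.19,0,0,0,1.4],[0,0.18,0,0,0,1.4],[0,0.18,0,0,0,1.4],[0,0.19,0,0,0,1.4],[0,0.18,0,0,0,1.4],[-0.01,0.18,0,0,0,1.4],[0,0.19,0,0,0,1.4],[0,0.18,0,0,0,1.4],[0,0.18,0,0,0,1.4]])

```text
time_s: 23.8
eef_pos: [672.1, 86.4, 162.9]
ee_rot: [-0.0, 0.979, 0.205, -0.0]
force: [-2.7, 2.5, -1.1]
grip_width: 0.397
```

Run:
```python
from h import *
tang()
print(ctrl.sense()["joints"])
plan(arc([603.7,56],75,163,23.8,9.8,10))
```

```text
tang N [3.35] mean 3.35 h 23.7 t 23.8
[-4.46522340e-02  7.08477020e-01  1.06014329e+00  1.82943457e-05
  1.37321044e+00  1.11239993e+00]
[[-0.01,0.19,0,0,0,1.4],[0,0.18,0,0,0,1.4],[0,0.18,0,0,0,1.4],[0,0.19,0,0,0,1.4],[-0.01,0.18,0,0,0,1.4],[0,0.18,0,0,0,1.4],[0,0.19,0,0,0,1.4],[0,0.18,0,0,0,1.4],[0,0.18,0,0,0,1.4],[-0.01,0.19,0,0,0,1.4]]
end [677.58  68.71 162.99   9.8 ]
```

Emit:
move_arm(deltas=[[-0.01,0.19,0,0,0,1.4],[0,0.18,0,0,0,1.4],[0,0.18,0,0,0,1.4],[0,0.19,0,0,0,1.4],[-0.01,0.18,0,0,0,1.4],[0,0.18,0,0,0,1.4],[0,0.19,0,0,0,1.4],[0,0.18,0,0,0,1.4],[0,0.18,0,0,0,1.4],[-0.01,0.19,0,0,0,1.4]])

```text
time_s: 24.8
eef_pos: [677.4, 68.8, 163.0]
ee_rot: [-0.0, 0.996, 0.085, 0.0]
force: [-2.1, 4.2, -2.8]
grip_width: 0.397
```

Run:
```python
from h import *
tang()
a=grab("scene","s7");crop(a,170,100,180,180,4,"c14")
plan(arc([603.7,56],75,163,9.8,1.8,10))
```

```text
tang N [4.53] mean 4.53 h 9.7 t 24.8
[[0,0.1,0,0,0,0.8],[0,0.1,0,0,0,0.8],[0,0.11,0,0,0,0.8],[0,0.1,0,0,0,0.8],[0,0.11,0,0,0,0.8],[0,0.1,0,0,0,0.8],[0,0.11,0,0,0,0.8],[0,0.1,0,0,0,0.8],[0,0.11,0,0,0,0.8],[0,0.1,0,0,0,0.8]]
end [678.7   58.38 162.99   1.8 ]
```

View pics/c14.png

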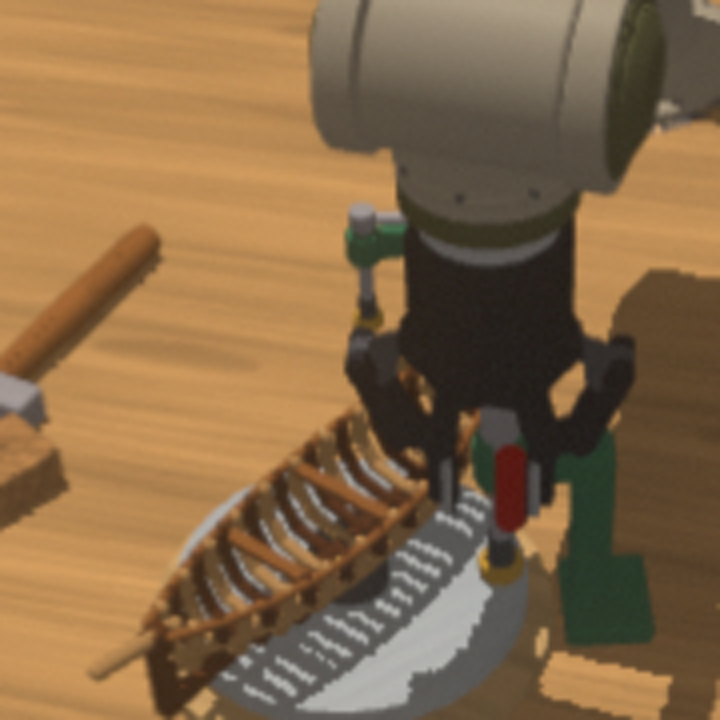

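Emit:
move_arm(deltas=[[0,0.1,0,0,0,0.8],[0,0.1,0,0,0,0.8],[0,0.11,0,0,0,0.8],[0,0.1,0,0,0,0.8],[0,0.11,0,0,0,0.8],[0,0.1,0,0,0,0.8],[0,0.11,0,0,0,0.8],[0,0.1,0,0,0,0.8],[0,0.11,0,0,0,0.8],[0,0.1,0,0,0,0.8]])

```text
time_s: 25.85
eef_pos: [678.5, 58.8, 163.0]
ee_rot: [-0.0, 1.0, 0.016, -0.0]
force: [-3.8, 4.4, -2.9]
grip_width: 0.401
```

Run:
```python
from h import *
tang()
plan(arc([603.7,56],75,163,1.8,-6.2,10))
```

```text
tang N [4.53] mean 4.53 h 1.8 t 25.85
[[0,0.11,0,0,0,0.8],[-0.01,0.1,0,0,0,0.8],[0,0.11,0,0,0,0.8],[0,0.1,0,0,0,0.8],[0,0.11,0,0,0,0.8],[0,0.1,0,0,0,0.8],[0,0.11,0,0,0,0.8],[0,0.1,0,0,0,0.8],[0,0.1,0,0,0,0.8],[0,0.11,0,0,0,0.8]]
end [678.27  47.89 162.99  -6.2 ]
```

Emit:
move_arm(deltas=[[0,0.11,0,0,0,0.8],[-0.01,0.1,0,0,0,0.8],[0,0.11,0,0,0,0.8],[0,0.1,0,0,0,0.8],[0,0.11,0,0,0,0.8],[0,0.1,0,0,0,0.8],[0,0.11,0,0,0,0.8],[0,0.1,0,0,0,0.8],[0,0.1,0,0,0,0.8],[0,0.11,0,0,0,0.8]])

```text
time_s: 26.85
eef_pos: [678.1, 48.5, 163.0]
ee_rot: [-0.0, 0.999, -0.054, 0.0]
force: [-2.4, 4.7, -3.4]
grip_width: 0.398
```

Run:
```python
from h import *
tang()
plan(arc([603.7,56],75,163,-6.2,-14.2,10))
```

```text
tang N [4.42] mean 4.42 h -6.2 t 26.85
[[0,0.1,0,0,0,0.8],[0,0.11,0,0,0,0.8],[0,0.1,0,0,0,0.8],[0,0.11,0,0,0,0.8],[0,0.1,0,0,0,0.8],[-0.01,0.11,0,0,0,0.8],[0,0.1,0,0,0,0.8],[0,0.11,0,0,0,0.8],[0,0.1,0,0,0,0.8],[0,0.11,0,0,0,0.8]]
end [676.38  37.57 162.99 -14.2 ]
```

Emit:
move_arm(deltas=[[0,0.1,0,0,0,0.8],[0,0.11,0,0,0,0.8],[0,0.1,0,0,0,0.8],[0,0.11,0,0,0,0.8],[0,0.1,0,0,0,0.8],[-0.01,0.11,0,0,0,0.8],[0,0.1,0,0,0,0.8],[0,0.11,0,0,0,0.8],[0,0.1,0,0,0,0.8],[0,0.11,0,0,0,0.8]])

```text
time_s: 27.85
eef_pos: [676.3, 38.3, 163.0]
ee_rot: [-0.0, 0.992, -0.124, 0.0]
force: [-2.2, 6.4, -3.4]
grip_width: 0.397
```

Run:
```python
from h import *
tang()
plan(arc([603.7,56],75,163,-14.2,-24.2,10))
```

```text
tang N [5.67] mean 5.67 h -14.2 t 27.85
[[0,0.13,0,0,0,1.0],[0,0.13,0,0,0,1.0],[0,0.13,0,0,0,1.0],[0,0.13,0,0,0,1.0],[0,0.13,0,0,0,1.0],[-0.01,0.13,0,0,0,1.0],[0,0.13,0,0,0,1.0],[0,0.13,0,0,0,1.0],[0,0.13,0,0,0,1.0],[0,0.14,0,0,0,1.0]]
end [672.09  25.22 162.99 -24.2 ]
```

Emit:
move_arm(deltas=[[0,0.13,0,0,0,1.0],[0,0.13,0,0,0,1.0],[0,0.13,0,0,0,1.0],[0,0.13,0,0,0,1.0],[0,0.13,0,0,0,1.0],[-0.01,0.13,0,0,0,1.0],[0,0.13,0,0,0,1.0],[0,0.13,0,0,0,1.0],[0,0.13,0,0,0,1.0],[0,0.14,0,0,0,1.0]])

```text
time_s: 28.85
eef_pos: [672.1, 26.1, 163.0]
ee_rot: [-0.001, 0.978, -0.21, 0.0]
force: [0.0, 7.3, -3.6]
grip_width: 0.399
```

Run:
```python
from h import *
tang()
plan(arc([603.7,56],75,163,-24.2,-30.2,10))
```

```text
tang N [6.67] mean 6.67 h -24.2 t 28.85
[[0,0.07,0,0,0,0.6],[0,0.08,0,0,0,0.6],[0,0.08,0,0,0,0.6],[0,0.08,0,0,0,0.6],[0,0.08,0,0,0,0.6],[0,0.08,0,0,0,0.6],[0,0.08,0,0,0,0.6],[0,0.07,0,0,0,0.6],[0,0.08,0,0,0,0.6],[0,0.08,0,0,0,0.6]]
end [668.56  18.26 162.99 -30.2 ]
```

Emit:
move_arm(deltas=[[0,0.07,0,0,0,0.6],[0,0.08,0,0,0,0.6],[0,0.08,0,0,0,0.6],[0,0.08,0,0,0,0.6],[0,0.08,0,0,0,0.6],[0,0.08,0,0,0,0.6],[0,0.08,0,0,0,0.6],[0,0.07,0,0,0,0.6],[0,0.08,0,0,0,0.6],[0,0.08,0,0,0,0.6]])

```text
time_s: 29.85
eef_pos: [668.7, 19.3, 163.0]
ee_rot: [-0.001, 0.965, -0.26, 0.0]
force: [0.2, 8.3, -3.4]
grip_width: 0.404
```

Run:
```python
from h import *
tang()
plan(arc([603.7,56],75,163,-30.2,-36.2,10))
```

```text
tang N [7.26] mean 7.26 h -30.2 t 29.85
[[0,0.08,0,0,0,0.6],[0,0.08,0,0,0,0.6],[0,0.08,0,0,0,0.6],[-0.01,0.08,0,0,0,0.6],[0,0.07,0,0,0,0.6],[0,0.08,0,0,0,0.6],[0,0.08,0,0,0,0.6],[0,0.08,0,0,0,0.6],[0,0.08,0,0,0,0.6],[0,0.08,0,0,0,0.6]]
end [664.18  11.69 162.99 -36.2 ]
```

Emit:
move_arm(deltas=[[0,0.08,0,0,0,0.6],[0,0.08,0,0,0,0.6],[0,0.08,0,0,0,0.6],[-0.01,0.08,0,0,0,0.6],[0,0.07,0,0,0,0.6],[0,0.08,0,0,0,0.6],[0,0.08,0,0,0,0.6],[0,0.08,0,0,0,0.6],[0,0.08,0,0,0,0.6],[0,0.08,0,0,0,0.6]])

```text
time_s: 30.85
eef_pos: [664.5, 12.7, 163.0]
ee_rot: [-0.001, 0.951, -0.311, 0.001]
force: [0.8, 7.2, -3.0]
grip_width: 0.399
```

Run:
```python
from h import *
tang()
f=ctrl.sense()["force"];h=np.radians(-29);print(-(f[0]*np.sin(h)-f[1]*np.cos(h)))
```

```text
tang N [6.29] mean 6.29 h -36.2 t 30.85
6.690258123363384
```

Run:
```python
from h import *
plan(arc([603.7,56],75,163,-36.2,-40.2,10))
```

```text
[[0,0.05,0,0,0,0.4],[0,0.05,0,0,0,0.4],[0,0.05,0,0,0,0.4],[0,0.06,0,0,0,0.4],[0,0.05,0,0,0,0.4],[0,0.05,0,0,0,0.4],[0,0.05,0,0,0,0.4],[0,0.06,0,0,0,0.4],[0,0.05,0,0,0,0.4],[0,0.05,0,0,0,0.4]]
end [660.98   7.59 162.99 -40.2 ]
```

Emit:
move_arm(deltas=[[0,0.05,0,0,0,0.4],[0,0.05,0,0,0,0.4],[0,0.05,0,0,0,0.4],[0,0.06,0,0,0,0.4],[0,0.05,0,0,0,0.4],[0,0.05,0,0,0,0.4],[0,0.05,0,0,0,0.4],[0,0.06,0,0,0,0.4],[0,0.05,0,0,0,0.4],[0,0.05,0,0,0,0.4]])

```text
time_s: 31.85
eef_pos: [661.3, 8.6, 163.0]
ee_rot: [-0.001, 0.939, -0.344, 0.001]
force: [1.7, 7.8, -4.0]
grip_width: 0.398
```

Run:
```python
from h import *
tang(2)
f=ctrl.sense()["force"];h=np.radians(-33);print(f,-(f[0]*np.sin(h)-f[1]*np.cos(h)))
a=grab("scene","s8");b=grab("top","t8")
overlay("pics/t8.png","top",-24.5,220,120,160,150,5,"o5")
crop(a,170,130,180,180,4,"c15")
plan(arc([603.7,56],75,163,-40.2,-44.2,10))
```

```text
tang N [7.01 6.   6.18] mean 6.4 h -40.2 t 31.95
[ 1.28627392  6.99968789 -4.33255837] 6.57098721028821
[[0,0.05,0,0,0,0.4],[0,0.05,0,0,0,0.4],[0,0.06,0,0,0,0.4],[0,0.05,0,0,0,0.4],[0,0.05,0,0,0,0.4],[0,0.05,0,0,0,0.4],[0,0.06,0,0,0,0.4],[0,0.05,0,0,0,0.4],[0,0.05,0,0,0,0.4],[0,0.05,0,0,0,0.4]]
end [657.5    3.73 162.99 -44.2 ]
```

View pics/c15.png

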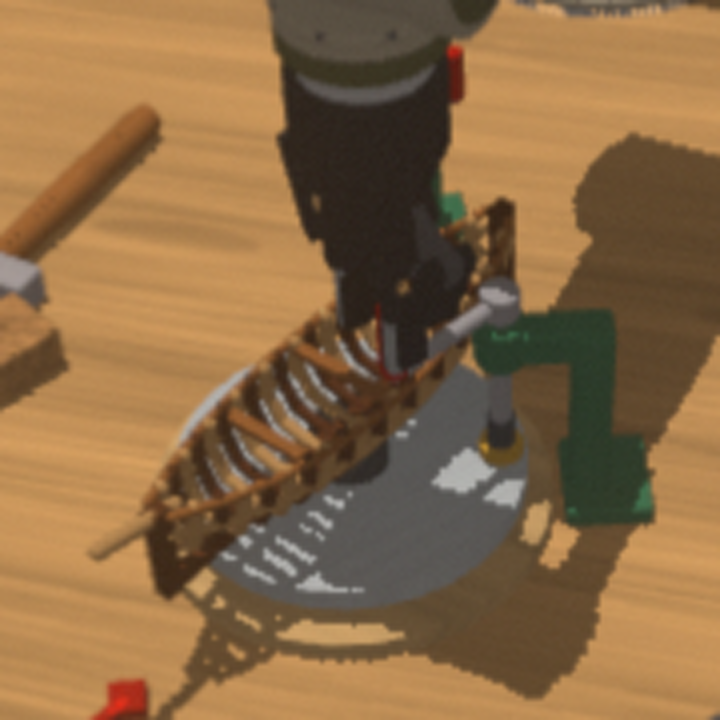

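View pics/o5.png

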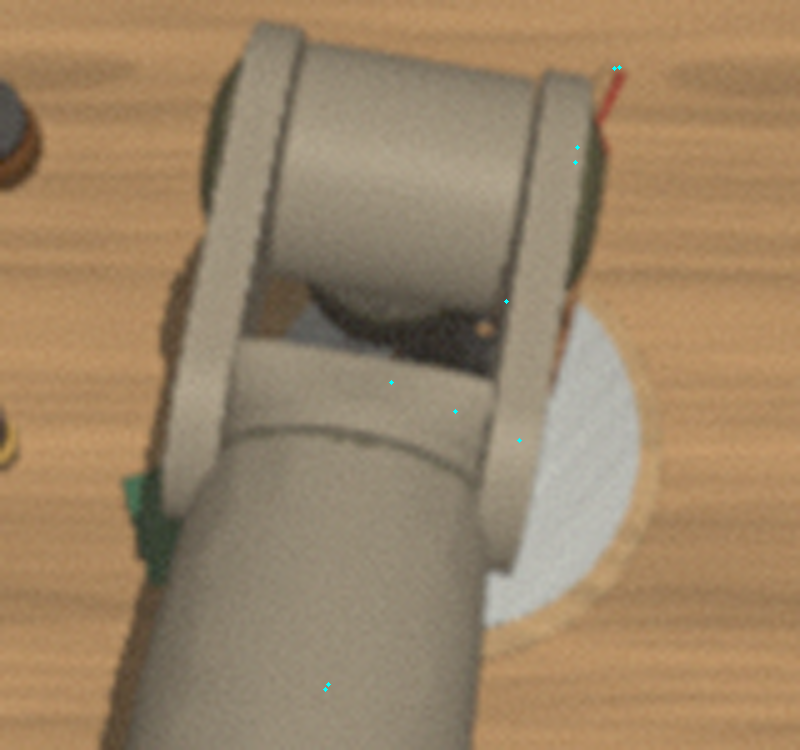

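Emit:
move_arm(deltas=[[0,-0.3,0,0,0,0],[0,-0.3,0,0,0,0],[0,-0.3,0,0,0,0],[0,0,-0.7,0,0,0],[0,0,-1,0,0,0],[0,0,-1.5,0,0,0],[0,0,-2,0,0,0],[0,0,-2,0,0,0],[0,0,-2,0,0,0],[0,0,-2,0,0,0]])

```text
time_s: 33.05
eef_pos: [666.5, 14.5, 277.1]
ee_rot: [-0.0, 0.939, -0.344, 0.001]
force: [0.2, -0.1, -0.1]
grip_width: 0.397
```

Run:
```python
from h import *
s=ctrl.sense();q=s["ee_rot"];p=s["eef_pos"];h=2*np.degrees(np.arctan2(q[2],q[1]));print(p,h,s["force"])
c=[*[float(v) for v in p],float(h)]
plan(lin(c,[470,-250,290,h],10),start=c)
```

```text
[666.54509956  14.45327675 277.08750181] -40.19273377323271 [ 0.21425156 -0.0508734  -0.05585224]
[[0.21,3.29,-0.13,0,0,0],[0.2,3.29,-0.13,0,0,0],[0.21,3.29,-0.13,0,0,0],[0.2,3.28,-0.13,0,0,0],[0.21,3.29,-0.13,0,0,0],[0.2,3.29,-0.12,0,0,0],[0.21,3.29,-0.13,0,0,0],[0.2,3.29,-0.13,0,0,0],[0.21,3.29,-0.13,0,0,0],[0.2,3.29,-0.13,0,0,0]]
end [ 469.95 -250.02  289.99  -40.19]
```

Emit:
move_arm(deltas=[[0.2,3.3,-0.1,0,0,0],[0.2,3.3,-0.1,0,0,0],[0.2,3.3,-0.1,0,0,0],[0.2,3.3,-0.1,0,0,0],[0.2,3.3,-0.1,0,0,0],[0.2,3.3,-0.1,0,0,0],[0.2,3.3,-0.1,0,0,0],[0.2,3.3,-0.1,0,0,0],[0.2,3.3,-0.1,0,0,0],[0.2,3.3,-0.1,0,0,0]])

```text
time_s: 34.05
eef_pos: [468.0, -251.5, 286.3]
ee_rot: [0.0, 0.939, -0.344, 0.001]
force: [0.2, -0.3, -0.4]
grip_width: 0.394
```

Run:
```python
from h import *
a=grab("scene","s9");b=grab("top","t9")
overlay("pics/t9.png","top",-24.5,220,120,160,150,5,"o6")
overlay("pics/s9.png","scene",-24.5,170,130,180,200,3,"o7")
for n,im in(("scene",a),("top",b)):
    m=red(im);k,l,s,c=cv2.connectedComponentsWithStats(m)
    for i in range(1,k):
        if s[i][4]>5: print(n,s[i],c[i].round(1))
```

```text
scene [282 142   3   3   9] [283. 143.]
scene [264 204   8  21 129] [267.6 213.8]
scene [402 216   7   6  29] [404.8 218. ]
scene [186 301  20  17 104] [197.4 307.7]
top [338 146   3   5   9] [338.8 148.4]
top [292 178   4   4  10] [293.9 179.3]
top [174 187   6   6  24] [176.3 189.3]
top [307 300   4   5  14] [308.5 302.2]
```

View pics/o6.png

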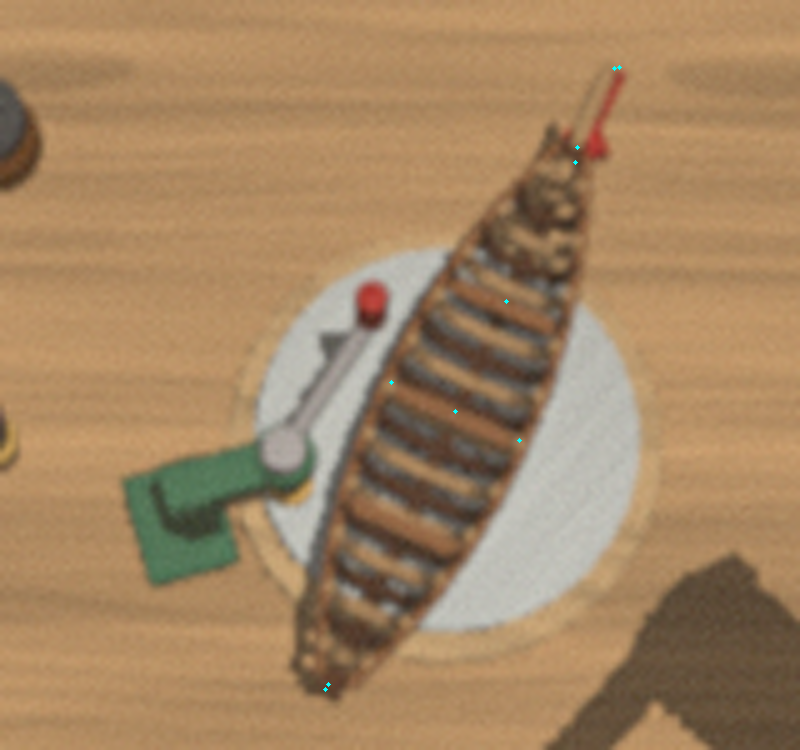

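View pics/o7.png

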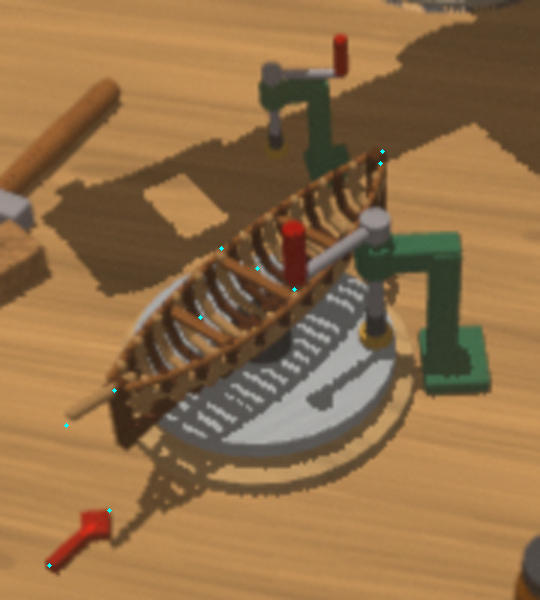

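View pics/t9.png

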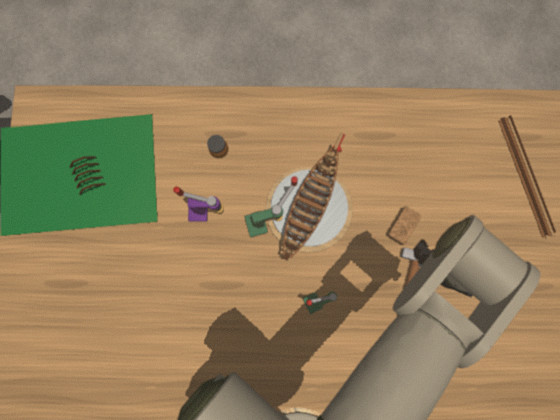

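Run:
```python
from h import *
k=onz("top",220+(371-2)/5,120+(295-2)/5,198);d=k[:2]-[603.7,56];print(k,np.degrees(np.arctan2(d[1],d[0])),np.hypot(*d))
k=onz("scene",170+293/3,130+226/3,198);d=k[:2]-[603.7,56];print(k,np.degrees(np.arctan2(d[1],d[0])),np.hypot(*d))
```

```text
[666.63410125  16.35848244 198.        ] -32.206387359570016 74.3784311158395
[666.68656646  15.9314092  198.        ] -32.46227613008998 74.65118568124076
```

Run:
```python
from rig import order
print(order.finish_job())
```

```text
the job is handed in; nothing more can be done
None
```

I backed off the larger green clamp, turned the hull to the red arrow, tightened the clamp again and let go. I handed the job in at about 34 s of the 67 s. I did not push the hull afterwards to test the clamp, because that could have turned it, so the evidence for "firmly clamped" is the lever readings alone.

- **Loosening:** I backed the lever off about 1.2 rad (69°), inside the quarter turn. The knob needed about 4 N.
- **Turning:** I pushed at the stern, and the force readings stayed at about 1 N. The hull turned about 1.07 rad clockwise. Seen clear of the arm, the stern-to-bow line was at -24.4° against -24.5° for the arrow. In the last picture, after clamping, bow and stern still lay on that line.
- **Tightening:** The pad began to bear much later than before, with the knob at about 0°. I stopped about 0.6 rad further on. The last reading while still moving was about 7.0 to 7.5 N.
- **Where the clamp checks disagreed:** Single readings scatter by about 0.7 N. They read 7.3, then 6.3, then 7.0 N over the last 10° of lever travel, where a steady rise was expected. Going by the lever angle and the stated 8 N per rad, the push should be about 8.5 to 9 N. Most of this falls in the 7 to 10 N band, though the 6.3 N reading does not. All of it is below 11.5 N.
- **After letting go:** The knob stayed at -32°, easing back no more than about 1°. The force readings were near zero.
- **Bystanders:** I never worked near the sanding block, jar or hammer. In the last top picture the block and jar look unmoved; the arm partly covers the hammer there.

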